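# Refit the nozzle plate of a filling head with a drift pin

### The arm

A 6-joint arm with a two-finger parallel gripper is mounted at the origin on the work surface. World frame = base frame: x ahead of the robot, y to its left, z up, the work surface at z = 0. Lengths are in mm, angles in rad, forces in N, time in s.
With the tool pointing down it reaches from about 275 to 750 mm from the base axis. Payload 10.2 kg.
Tool frame: the origin (TCP) lies at the very end of the fingers, on their centre line; the grasp point (between the pads) lies 19 mm behind it; z points along the fingers, y is the line along which they close (so a half turn about z gives the same grasp; the last joint's range is limited). The gripper opens to 85 mm and grips with 20 to 120 N. Pads are 22 mm wide; open, the fingers measure 114 mm over their backs; the gripper's body (76 mm by 85 mm) begins 54 mm behind the grasp point. The pads swing forward as they close: fully open they stand 13 mm farther back than shut.
Start: joints at [-1.468, 0.313, 1.498, -0, 1.331, -0.223], TCP at [168.022, -497.393, 231.294] pointing down, gripper open.
Joint ranges: [-2.94, 2.94], [-0.97, 2.17], [0.19, 2.56], [-1.23, 4.37], [0.02, 3.11], [-2.88, 2.88]. Speed limits (rad/s): [2.39, 2.39, 3.01, 3.14, 3.14, 3.14].

### API

Orientations are given as a unit quaternion [w, x, y, z].
In Python, from rig import telemetry, optics, ctrl gives the robot as it stands.
- The arm moves only by the tool servo_tool, never from a script. Its argument "deltas" is a list of rows, each a list of 3 entries, a list of its own where there are three numbers: the shift along the tool's x, y, z in units of 20 cm (1.0 is 20 cm), then the turn, a rotation vector about the tool's x, y, z in units of 90 degrees (1.0 is 90 degrees), then the opening, from 0 (shut) to 1 (fully open). A call has 1 to 8 rows; each row shifts and turns the commanded pose from where the row before left it, along the tool's axes as they then stand; what a row does not reach is not made up. A row lasts 1/10 s, in which the tool goes at most 50 mm and 8.59 degrees, less where a joint would pass 70% of its speed; a pose out of reach is approached as far as the arm can. A call with a number of a shift or a turn outside -1 to 1 is refused whole. A call with a gripper value outside its range is refused whole. The fingers move at their own pace and stop on an object; "squeeze" is the grip in N (left out, the last holds). Time passes only in rows, so rows that do not move let the fingers close. It gives the time, the measured TCP pose, the force, the opening and the grip force at its end, in the units of the state.
- telemetry.sense(): the state, without advancing time (a new reading comes with each control period).
- optics.capture(name): name is "scene" or "top" or "wrist"; returns the picture (400x640x3 uint8, blue, green, red); there is no depth.
- optics.camera_model(name): a dict with "vfov" (degrees; the focal length in pixels is half the picture's height over the tangent of half this angle, whatever the lens; pixels are square), "cx", "cy" (the principal point, pixels), "dist" ([k1, k2, p1, p2, k3] as OpenCV has them; the pictures are not rectified), "R" (3x3) and "t" (3): a world point X has camera coordinates R X + t; the wrist camera has in their place "mount" (4x4, takes a point from camera to tool coordinates, whose origin is the TCP and whose axes are the flange's). Camera axes: x right, y down, z forward; pixel columns grow to the right and rows downward; lengths in mm; the calibration is good to about 2 mm. A picture is of the moment at which its call begins: read the wrist's pose just before it. camera_model takes no time and is no camera call.
- ctrl.finish_job(): hands the job in; it is judged then, once.
The state is a dict: "time_s": time; "joints": joint angles; "dq": joint speeds; "tau": joint torques, N m; "eef_pos": TCP position; "ee_rot": TCP orientation; "force": force on the tool from outside, world axes, zero at the start; "wrist_torque": the same for the moment, N m; "grip_width": opening from 0.0 (shut) to 1.0 (fully open); "grip_force": force on a finger pad.
Only numpy, scipy, OpenCV 4.12 (cv2) and the standard library are available. Lean on these libraries where they do the work, as an engineer would, in place of code of your own. Each camera call takes 0.05 s, during which the arm holds its last target. There are 200 camera calls.

### The job

Refit the washed nozzle plate: take it out of the drying rack and lower it gently over the two studs of the filling head, its single-hole end on the head's single-hole end; the rack hides two sides of the plate's spout block and the studs crowd the other two, so on the way set the plate down on the table, let go and take it again the other way. Then push the drift pin fully home through the single hole to line the parts up, and only then put the two knob bolts fully home in the other two holes. Leave the drift pin standing in its hole and the plate flat, and do not disturb the bowl, cake, jar and spatula.

Things in the scene. Friction and masses are not known exactly. Their poses are not given: they have to be found in the camera images.
- head: Filling head, fixed: foot 190 x 88 x 8 mm, on it an aluminium flange block 168 (x) x 64 (y) mm, flat top 50 mm above the table. Origin: centre of its underside; x along the length. Two 10 mm studs with conical tips at x = -33 and +33, y = 0, reaching 105 mm. Three 12 mm blind holes, 38 mm deep: at x = -70, y = 0, and at x = +70, y = +20 and -20. Look-only pipe stub at the +x end.
- rack: Drying rack, fixed; it and the head lie left and right of the middle, either way round. Grey base 180 (x) x 100 (y) x 12 mm, two upright steel walls along x, 172 mm long, 6 mm thick, inner faces at y = -34 and +34 mm, tops 60 mm above the table. Origin: centre of its underside. The plate starts on the base between the walls, its x along the rack's x.
- plate: Nozzle plate, loose, about 0.45 kg: steel, 166 (x) x 64 (y) x 8 mm; in its middle a square spout block 50 x 50 mm, 8 to 40 mm above the underside (grip there). Origin: centre of the underside, x along the length, z up. 12 mm holes at x = -70, y = 0 and x = +70, y = +20 and -20; 15 mm clearance holes for the studs at x = -33 and +33. Fitted, its axes agree with the head's.
- drift: Drift pin, loose, 0.1 kg, steel: pin 11 mm across, 38 mm long, its lower 22 mm tapering to 4.4 mm; above it a collar 26 mm across, 6 mm thick, then a plain slim grip 18 mm across, 46 mm long. Origin at the pin's point, z up along it. Home: collar resting on the plate. Starts upright in a well of the parts block, collar on the block's top.
- bolt1: Knob bolt, loose, 0.06 kg: shank 10 mm across, 28 mm long, its last 8 mm tapering to 4 mm, under a dark knurled knob 22 mm across, 26 mm tall. Origin at the shank's point, z up. Home: knob resting on the plate. Starts upright in a well of the parts block, knob on the block's top. Either bolt fits either bolt hole.
- bolt2: The other knob bolt, same as bolt1.
- block: Parts block, fixed to the table: white plastic 56 (x) x 170 (y) x 45 mm, origin at the centre of its underside. Three wells 14 mm across, 42 mm deep, in a row along y at y = -58, 0, +58 mm, holding the two bolts and the drift pin in any order. The table between it and the robot, between head and rack, is free.
- head_pin_hole (a point): Centre of the mouth of the head's single hole (x = -70 mm), 50 mm above the table.
- head_bolt_hole_a (a point): Centre of the mouth of the head's bolt hole at x = +70, y = +20 mm.
- head_bolt_hole_b (a point): Centre of the mouth of the head's bolt hole at x = +70, y = -20 mm.
- plate_pin_hole (a point): Centre of the single hole of the plate (x = -70 mm), at the plate's upper face.
- bowl: Bystander: steel bowl, 120 mm across, 60 mm tall, origin at the centre of its underside.
- cake: Bystander: small tall cake in a brown paper case, 90 mm across, 106 mm tall, origin at the centre of its underside.
- jar: Bystander: closed glass jar, 64 mm across, 85 mm tall, origin at the centre of its underside.
- spatula: Bystander: spatula with a black handle lying on the table at the far left, its handle towards the robot, origin at its underside; 280 mm long.
Not all that is in view belongs to the job. Leave any orange look-alike of the bolt2 alone. Leave any green look-alike of the block alone.

How it is judged (in metres and radians):
On the way, in this order (a step that is already met when the one before it is completed fails the run):
1. the nozzle plate stands on the table (not in the rack, not on the head), let go: the put-down for the second grasp (height (world z) of plate below 0.004 m and angle between plate's own z axis and vertical below 0.04 rad and horizontal distance between plate and rack above 0.06 m and contact force between the fingers and plate below 0.3 N and linear speed of plate below 0.02 m/s), for 0.1 s.
2. the plate lies flat on the head over its studs, single hole over single hole, let go (horizontal distance between plate_pin_hole and head_pin_hole below 0.005 m and horizontal distance between plate and head below 0.005 m and z of plate in the frame of head below 0.0525 m and angle between plate's own z axis and vertical below 0.04 rad and contact force between the fingers and plate below 0.3 N and linear speed of plate below 0.02 m/s), for 0.2 s.
3. the drift pin is fully home through plate and head in the single hole, let go (horizontal distance between plate_pin_hole and head_pin_hole below 0.005 m and horizontal distance between plate and head below 0.005 m and z of plate in the frame of head below 0.0525 m and angle between plate's own z axis and vertical below 0.04 rad and horizontal distance between drift and head_pin_hole below 0.003 m and z of drift in the frame of head below 0.0235 m and angle between drift's own z axis and vertical below 0.08 rad and contact force between the fingers and drift below 0.3 N), for 0.2 s.
At the end, for the whole second after the job is handed in: Plate flat on the head (within 2.5 mm; single holes within 5 mm), drift pin upright and home through the single hole (within 3 mm of its axis, 3.5 mm of full depth), both bolts upright and home in the two bolt holes (within 3.5 mm of axis and of full depth), all released and at rest (all of step 3 and (horizontal distance between bolt1 and head_bolt_hole_a below 0.0035 m or horizontal distance between bolt1 and head_bolt_hole_b below 0.0035 m) and z of each of bolt1, bolt2 in the frame of head below 0.0335 m and angle between each of bolt1, bolt2's own z axis and vertical below 0.08 rad and (horizontal distance between bolt2 and head_bolt_hole_a below 0.0035 m or horizontal distance between bolt2 and head_bolt_hole_b below 0.0035 m) and linear speed of each of plate, bolt1, bolt2, drift below 0.02 m/s and contact force between the fingers and plate below 0.3 N and contact force between the fingers and bolt1 below 0.3 N and contact force between the fingers and bolt2 below 0.3 N); the robot touches nothing.
It fails at once if a bolt is put into the head while the drift pin is not in its hole ((((horizontal distance between bolt1 and head_bolt_hole_a below 0.008 m or horizontal distance between bolt1 and head_bolt_hole_b below 0.008 m) and z of bolt1 in the frame of head below 0.044 m) or ((horizontal distance between bolt2 and head_bolt_hole_a below 0.008 m or horizontal distance between bolt2 and head_bolt_hole_b below 0.008 m) and z of bolt2 in the frame of head below 0.044 m)) and not (horizontal distance between drift and head_pin_hole below 0.006 m and z of drift in the frame of head below 0.03 m)).
It fails at once if the plate is dropped on the head (faster than 0.5 m/s within 30 mm of it) (horizontal distance between plate and head below 0.03 m and z of plate in the frame of head below 0.08 m and linear speed of plate above 0.5 m/s).
It fails at once if the bowl, cake, jar or spatula is moved more than 30 mm (distance of any of bowl, cake, jar, spatula from where it was at the start of the episode above 0.03 m).
It fails at once if the cake or jar is tipped over (angle between any of cake, jar's own z axis and vertical above 0.5 rad).
It also fails if it takes over 72 s, if anything falls off the work surface, if the arm or the gripper's body presses on something with over 40 N, if the wrist force passes 120 N, or if a joint passes its speed limit or range.

## Working session

There is one attempt and no reset: what is moved stays moved. The work goes in short steps, Python scripts to look and compute and a tool call to move; the robot and the scene stay as the last step left them, time stands still between calls to the robot, and variables do not carry over. Pictures are saved under pics/ and viewed, at most 10 in all, crops included, and the job is handed in when it is done.

Besides the shell and the picture viewer there is one more tool, called after "Emit:" as a command line: name --argument value ..., lists and objects as JSON in quotes. servo_tool: Moves the arm, as the interface text tells. Its arguments: {"type":"object","properties":{"deltas":{"type":"array"},"squeeze":{"type":"number"}},"required":["deltas"]}

```bash
ls; mkdir -p pics
python3 - <<'E'
from rig import telemetry, optics, ctrl
import cv2
print(telemetry.sense())
for n in("scene","top","wrist"):
    im=optics.capture(n); cv2.imwrite(f"pics/{n}0.png",im)
    m=optics.camera_model(n); print(n,m)
E
```

```text
pics
{'time_s': 0.0, 'joints': array([-1.46841748e+00,  3.13463779e-01,  1.49847191e+00, -1.32331336e-05,
        1.33100511e+00, -2.23418026e-01]), 'dq': array([-0.00045447, -0.00065042, -0.00052165,  0.0011889 , -0.00138529,
       -0.00114721]), 'tau': array([ 2.30512727e-03, -4.12254667e+01, -2.59751487e+01, -2.97939005e-05,
        4.03675731e-03,  4.57920251e-06]), 'eef_pos': array([ 167.98135427, -497.1136631 ,  230.71492046]), 'ee_rot': array([-6.73227157e-04,  9.86760884e-01,  1.62180466e-01,  3.43552711e-05]), 'force': array([-0.12065212,  1.03153154, -0.32916505]), 'wrist_torque': array([-0.02447435,  0.07294864,  0.03083293]), 'grip_force': 0.0, 'grip_width': 1.0016518475250975}
scene {'vfov': 51.72243234169344, 'cx': 319.18446263550607, 'cy': 206.98407466661533, 'dist': array([0.01652763, 0.        , 0.        , 0.        , 0.        ]), 'R': array([[-0.34899374,  0.93710373, -0.0063221 ],
       [ 0.60568134,  0.22040815, -0.76457201],
       [-0.71508984, -0.27066002, -0.64450731]]), 't': array([ 119.59000836, -303.18800287, 1475.13578417])}
top {'vfov': 44.81399045257
[... 164 characters left out ...]
0.9996046 , -0.01101564],
       [-0.99322462,  0.02695155, -0.11304191],
       [ 0.1132941 ,  0.00801651, -0.99352916]]), 't': array([  90.25837275,  544.59100642, 1225.42640388])}
wrist {'vfov': 70.31482691506731, 'cx': 328.1682282652156, 'cy': 198.47653798990328, 'dist': array([-0.00472179,  0.        ,  0.        ,  0.        ,  0.        ]), 'mount': array([[-1.06014389e-03, -9.46903979e-01, -3.21514745e-01,
         8.25699025e+01],
       [ 9.99999159e-01, -1.24413811e-03,  3.66814674e-04,
         5.26846807e-01],
       [-7.47347020e-04, -3.21514085e-01,  9.46904501e-01,
        -1.42765275e+02],
       [ 0.00000000e+00,  0.00000000e+00,  0.00000000e+00,
         1.00000000e+00]])}
```

View pics/top0.png

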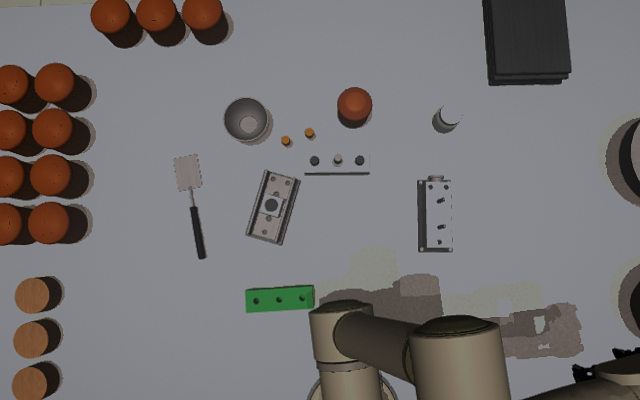

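View pics/scene0.png

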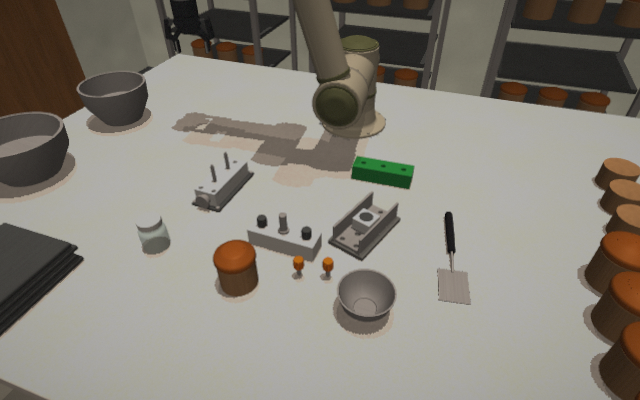

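```bash
cat > h.py <<'E'
import numpy as np, cv2
from rig import telemetry, optics
from scipy.spatial.transform import Rotation as R
def K(m): f=200/np.tan(np.radians(m["vfov"]/2)); return np.array([[f,0,m["cx"]],[0,f,m["cy"]],[0,0,1]])
def rot(s): w,x,y,z=s["ee_rot"]; return R.from_quat([x,y,z,w]).as_matrix()
def cam(n,s=None):
    m=optics.camera_model(n)
    if n!="wrist": return m,m["R"],m["t"]
    T=np.eye(4);T[:3,:3]=rot(s);T[:3,3]=s["eef_pos"];C=np.linalg.inv(T@m["mount"]);return m,C[:3,:3],C[:3,3]
def px2w(n,uv,z,s=None):
    m,Rm,t=cam(n,s);u=cv2.undistortPoints(np.array(uv,float).reshape(-1,1,2),K(m),m["dist"]).reshape(-1,2)
    d=np.c_[u,np.ones(len(u))]@Rm; c=-Rm.T@t
    return c+d*((z-c[2])/d[:,2])[:,None]
def w2px(n,P,s=None):
    m,Rm,t=cam(n,s);return cv2.projectPoints(np.array(P,float).reshape(-1,3),cv2.Rodrigues(Rm)[0],t,K(m),m["dist"])[0].reshape(-1,2)
def snap(n,name):
    s=telemetry.sense();im=optics.capture(n);cv2.imwrite(f"pics/{name}.png",im);np.save(f"pics/{name}.npy",np.r_[s["eef_pos"],s["ee_rot"]]);return im,s
E
python3 - <<'E'
from h import *
im=cv2.imread("pics/top0.png")
a=cv2.resize(im[160:255,240:310],None,fx=5,fy=5,interpolation=2);b=cv2.resize(im[160:255,405:465],None,fx=5,fy=5,interpolation=2)
cv2.imwrite("pics/crop0.png",np.hstack([a,b]))
def p(l,uv,z): print(l,px2w("top",uv,z).round(0)[:,:2].tolist())
p("rack mid(z~48 spout top 52)",[(272,205)],52)
p("bolts/drift",[(315,161),(338,160),(360,160)],60)
p("head studs",[(441,200),(441,227)],105)
p("block edge",[(304,174),(370,174)],0)
E
```

```text
rack mid(z~48 spout top 52) [[533.0, 190.0]]
bolts/drift [[642.0, 78.0], [643.0, 19.0], [641.0, -37.0]]
head studs [[528.0, -227.0], [462.0, -224.0]]
block edge [[619.0, 108.0], [614.0, -68.0]]
```

View pics/crop0.png

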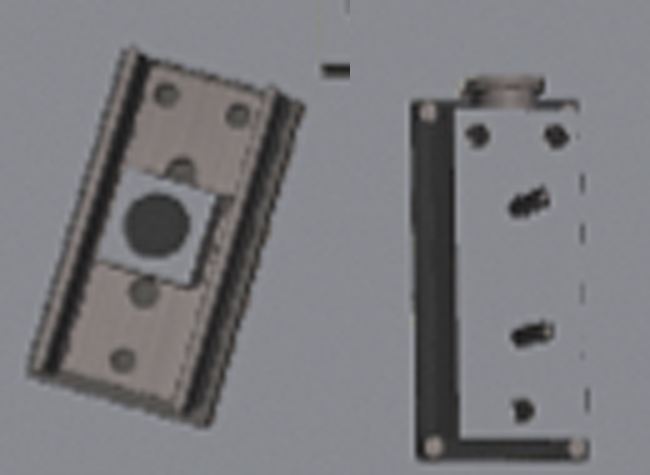

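Top view: plate in the left rack at (272,205), with its single hole toward the robot. Head at (436,213), pipe stub and two-hole end away from the robot. White block with bolt, drift, bolt at (315/338/360,160).
Possible confusions: orange bolts (286,140) and (309,132), and the green block (280,298). I leave those and take the dark-knob bolts in the white block.

```bash
cat >> h.py <<'E'
def plan(xyz,yawdeg,grip,step=48,turn=8.3,show=True):
    "rows from present pose to xyz with tool y at yaw (deg, mod 180), tool down"
    s=telemetry.sense();Rc=rot(s);p=s["eef_pos"].copy()
    cur=np.degrees(np.arctan2(Rc[1,1],Rc[0,1]));d=(yawdeg-cur+90)%180-90;y=np.radians(cur+d)
    ty=np.array([np.cos(y),np.sin(y),0]);tz=np.array([0,0,-1.]);Rt=np.c_[np.cross(ty,tz),ty,tz]
    rv=R.from_matrix(Rc.T@Rt).as_rotvec();D=np.array(xyz)-p
    n=int(max(1,np.ceil(np.linalg.norm(D)/step),np.ceil(np.degrees(np.linalg.norm(rv))/turn)))
    rows=[]
    for i in range(n):
        Ri=Rc@R.from_rotvec(rv*i/n).as_matrix()
        rows.append([(Ri.T@D/n/200).round(3).tolist(),(rv/n/(np.pi/2)).round(3).tolist(),grip])
    print(n,"rows turn",round(d,1),"j6",s["joints"][5].round(2));print(str(rows).replace(" ",""))
E
python3 -c "
from h import *
plan((495,-225,260),-17.4,1)"
```

```text
9 rows turn 53.9 j6 -0.22
[[[0.221,-0.085,-0.016],[-0.0,-0.0,-0.067],1],[[0.228,-0.062,-0.016],[-0.0,-0.0,-0.067],1],[[0.233,-0.037,-0.016],[-0.0,-0.0,-0.067],1],[[0.236,-0.013,-0.016],[-0.0,-0.0,-0.067],1],[[0.236,0.012,-0.016],[-0.0,-0.0,-0.067],1],[[0.234,0.036,-0.016],[-0.0,-0.0,-0.067],1],[[0.228,0.061,-0.016],[-0.0,-0.0,-0.067],1],[[0.221,0.084,-0.016],[-0.0,-0.0,-0.067],1],[[0.211,0.107,-0.016],[-0.0,-0.0,-0.067],1]]
```

Emit:
servo_tool --deltas '[[[0.22,-0.085,-0.016],[0,0,-0.067],1],[[0.228,-0.062,-0.016],[0,0,-0.067],1],[[0.233,-0.037,-0.016],[0,0,-0.067],1],[[0.236,-0.013,-0.016],[0,0,-0.067],1],[[0.236,0.012,-0.016],[0,0,-0.067],1],[[0.234,0.036,-0.016],[0,0,-0.067],1],[[0.228,0.061,-0.016],[0,0,-0.067],1],[[0.2,0.08,-0.016],[0,0,-0.067],1]]'

```text
time_s: 0.95
eef_pos: [456.6, -256.4, 257.0]
ee_rot: [-0.0, 0.833, 0.553, 0.0]
force: [0.8, -1.1, 0.1]
grip_width: 1.002
grip_force: 0.0
```

```bash
python3 -c "
from h import *
im,s=snap('wrist','w1');print(s['eef_pos'],s['time_s'])
plan((525,185,260),-17.4,1)"
```

```text
[ 456.56444134 -256.35675652  256.95174171] 0.95
10 rows turn 4.9 j6 -0.34
[[[0.215,-0.053,-0.001],[0.0,-0.0,-0.005],1],[[0.215,-0.051,-0.001],[0.0,-0.0,-0.005],1],[[0.216,-0.049,-0.001],[0.0,-0.0,-0.005],1],[[0.216,-0.047,-0.001],[0.0,-0.0,-0.005],1],[[0.217,-0.046,-0.001],[0.0,-0.0,-0.005],1],[[0.217,-0.044,-0.001],[0.0,-0.0,-0.005],1],[[0.217,-0.042,-0.001],[0.0,-0.0,-0.005],1],[[0.218,-0.04,-0.001],[0.0,-0.0,-0.005],1],[[0.218,-0.038,-0.001],[0.0,-0.0,-0.005],1],[[0.218,-0.036,-0.001],[0.0,-0.0,-0.005],1]]
```

View pics/w1.png

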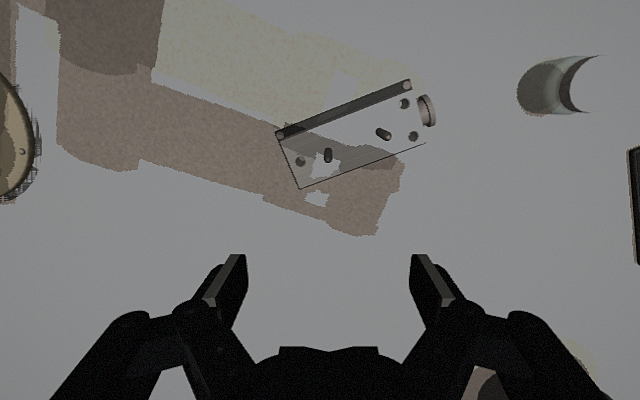

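Wrist view shows the head: single hole at about (300,161), bolt holes (404,103) and (413,136), studs (328,155) and (384,134), pipe stub at (427,110).

```bash
cat >> h.py <<'E'
def blob(im,uv,r=9,dark=True,thr=None):
    g=cv2.cvtColor(im,cv2.COLOR_BGR2GRAY).astype(float);x,y=map(int,np.round(uv))
    w=g[y-r:y+r+1,x-r:x+r+1];a,b=np.percentile(w,2),np.percentile(w,90)
    t=(a+b)/2 if thr is None else thr
    n,l,st,c=cv2.connectedComponentsWithStats((w<t).astype(np.uint8))
    i=min(range(1,n),key=lambda i:np.hypot(*(c[i]-r))-0.02*st[i,4]);return c[i]+[x-r,y-r],st[i,4]
def ld(name):
    d=np.load(f"pics/{name}.npy");return cv2.imread(f"pics/{name}.png"),dict(eef_pos=d[:3],ee_rot=d[3:])
E
python3 -c "
from h import *
im,s=ld('w1');q=[]
for u in [(300,161),(404,103),(413,136)]:
    c,a=blob(im,u,8);q.append(c);print(c,a)
w=px2w('wrist',q,50,s);print(w.round(1));b=(w[1]+w[2])/2
print('len',np.linalg.norm(b-w[0]),'gap',np.linalg.norm(w[1]-w[2]),'mid',(b+w[0])/2,'yaw',np.degrees(np.arctan2(*(b-w[0])[[1,0]])))
"
```

```text
[299.41538462 161.89230769] 65
[404.38356164 103.30136986] 73
[412.9875 135.85  ] 80
[[ 428.3 -232.    50. ]
 [ 570.3 -216.7   50. ]
 [ 568.3 -256.4   50. ]]
len 141.1449467829924 gap 39.81548000615859 mid [ 498.79275051 -234.27284585   50.        ] yaw -1.8595607871444992
```

Emit:
servo_tool --deltas '[[[0.215,-0.053,-0.001],[0,0,-0.005],1],[[0.215,-0.051,-0.001],[0,0,-0.005],1],[[0.215,-0.05,-0.001],[0,0,-0.005],1],[[0.216,-0.047,-0.001],[0,0,-0.005],1],[[0.216,-0.046,-0.001],[0,0,-0.005],1],[[0.217,-0.044,-0.001],[0,0,-0.005],1],[[0.217,-0.042,0],[0,0,-0.005],1],[[0.2,-0.04,0],[0,0,-0.005],1]]'

```text
time_s: 1.8
eef_pos: [511.4, 89.5, 258.0]
ee_rot: [-0.0, 0.816, 0.577, -0.0]
force: [1.4, -0.4, -0.5]
grip_width: 0.999
grip_force: 0.0
```

```bash
python3 -c "
from h import *
im,s=snap('wrist','w2');print(s['eef_pos'],s['time_s'])"
```

```text
[511.35804481  89.52649487 257.98961554] 1.8
```

View pics/w2.png

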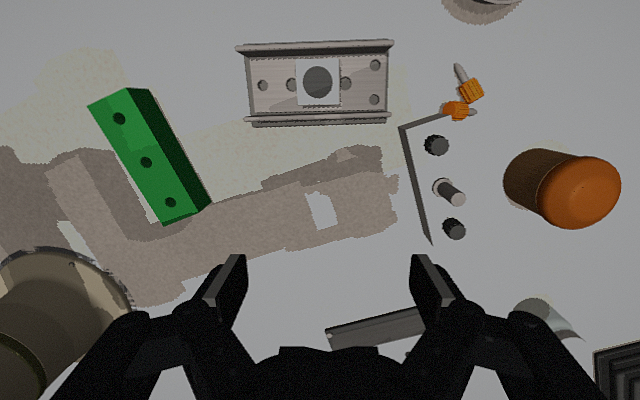

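Plate in rack: single hole (263,85), bolt holes (375,65) and (374,99), spout (318,82). Knob tops at about (437,144) and (456,229), drift top at about (457,199).

```bash
python3 -c "
from h import *
im,s=ld('w2');q=[]
for u in [(263,85),(375,65),(374,99)]:
    c,a=blob(im,u,7);q.append(c);print(c,a)
w=px2w('wrist',q,20,s);print(w.round(1));b=(w[1]+w[2])/2
print('len',np.linalg.norm(b-w[0]),'gap',np.linalg.norm(w[1]-w[2]),'mid',(b+w[0])/2,'yaw',y:=np.degrees(np.arctan2(*(b-w[0])[[1,0]])))
m=(b+w[0])/2
print('spout',px2w('wrist',[blob(im,(318,82),26)[0]],52,s))
print('parts',px2w('wrist',[(438,142),(456,231)],71,s).round(0),px2w('wrist',[(458,200)],97,s).round(0))
plan((m[0],m[1],120),y,1);plan((m[0],m[1],60),y,1)
"
```

```text
[259.78125  84.40625] 32
[375.66666667  63.97777778] 45
[374.27083333  98.9375    ] 48
[[465.7 214.9  20. ]
 [608.4 188.9  20. ]
 [595.3 150.8  20. ]]
len 143.49386693983908 gap 40.34556879257439 mid [533.76724603 192.40754154  20.        ] yaw -18.31146165085668
spout [[534.50388959 191.62758441  52.        ]]
parts [[644.  84.  71.]
 [641. -35.  71.]] [[643.  19.  97.]]
4 rows turn 0.9 j6 0.29
[[[0.125,-0.014,0.173],[-0.0,-0.0,-0.003],1],[[0.125,-0.013,0.173],[-0.0,-0.0,-0.003],1],[[0.125,-0.013,0.173],[-0.0,-0.0,-0.003],1],[[0.125,-0.013,0.172],[-0.0,-0.0,-0.003],1]]
5 rows turn 0.9 j6 0.29
[[[0.1,-0.011,0.198],[-0.0,-0.0,-0.002],1],[[0.1,-0.011,0.198],[-0.0,-0.0,-0.002],1],[[0.1,-0.011,0.198],[-0.0,-0.0,-0.002],1],[[0.1,-0.01,0.198],[-0.0,-0.0,-0.002],1],[[0.1,-0.01,0.198],[-0.0,-0.0,-0.002],1]]
```

Emit:
servo_tool --deltas '[[[0.127,-0.014,0.173],[0,0,-0.002],1],[[0.127,-0.013,0.173],[0,0,-0.002],1],[[0.126,-0.013,0.173],[0,0,-0.001],1],[[0.12,-0.013,0.173],[0,0,0],1],[[0,0,0.16],[0,0,0],1],[[0,0,0.15],[0,0,0],1],[[0,0,0.1],[0,0,0],1],[[0,0,0.075],[0,0,0],1]]'

```text
time_s: 2.65
eef_pos: [533.7, 185.3, 20.9]
ee_rot: [-0.001, 0.814, 0.58, -0.001]
force: [-0.1, -0.3, 0.2]
grip_width: 0.998
grip_force: 0.0
```

Emit:
servo_tool --deltas '[[[0,0,0],[0,0,0],0],[[0,0,0],[0,0,0],0],[[0,0,0],[0,0,0],0],[[0,0,0],[0,0,0],0],[[0,0,0],[0,0,0],0],[[0,0,0],[0,0,0],0]]' --squeeze 60

```text
time_s: 3.25
eef_pos: [534.9, 185.5, 23.9]
ee_rot: [0.0, 0.814, 0.58, 0.001]
force: [-1.6, -0.3, 6.6]
grip_width: 0.575
grip_force: 65.2
```

```bash
python3 -c "
from h import *
s=telemetry.sense();plan((478,-20,s['eef_pos'][2]),-2.2,0)"
```

```text
5 rows turn 16.8 j6 0.46
[[[-0.213,0.013,-0.0],[0.0,-0.0,-0.037],0],[[-0.213,0.001,-0.0],[0.0,-0.0,-0.037],0],[[-0.213,-0.012,-0.0],[0.0,-0.0,-0.037],0],[[-0.212,-0.024,-0.0],[0.0,-0.0,-0.037],0],[[-0.21,-0.037,-0.0],[0.0,-0.0,-0.037],0]]
```

Emit:
servo_tool --deltas '[[[0,0,-0.08],[0,0,0],0],[[0,0,-0.14],[0,0,0],0],[[0,0,-0.14],[0,0,0],0],[[-0.21,0.013,0],[0,0,-0.037],0],[[-0.21,0.001,0],[0,0,-0.037],0],[[-0.21,-0.012,0],[0,0,-0.037],0],[[-0.21,-0.024,0],[0,0,-0.037],0],[[-0.21,-0.037,0],[0,0,-0.037],0]]'

```text
time_s: 4.05
eef_pos: [476.8, -19.2, 94.7]
ee_rot: [-0.0, 0.721, 0.693, -0.0]
force: [1.1, 0.1, -4.0]
grip_width: 0.575
grip_force: 63.8
```

```bash
python3 -c "
from h import *
im,s=snap('wrist','w3');print(s['eef_pos'],s['grip_force'],s['force'])
cv2.imwrite('pics/w3c.png',im)
snap('scene','s3')"
```

```text
[476.81527687 -19.24742773  94.66953234] 63.7796151638031 [ 1.07461422  0.10312799 -3.95059552]
```

View pics/w3.png

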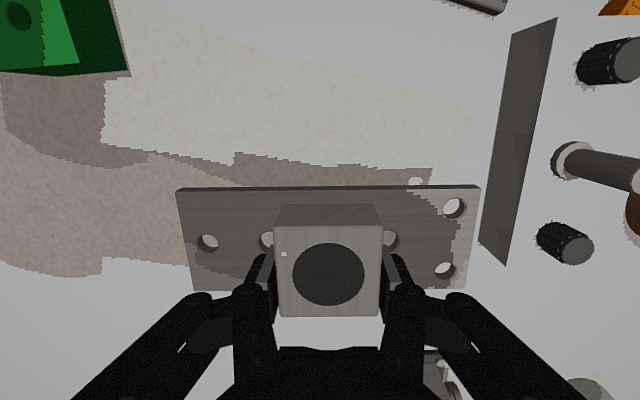

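Emit:
servo_tool --deltas '[[[0,0,0.15],[0,0,0],0],[[0,0,0.14],[0,0,0],0],[[0,0,0.08],[0,0,0],0],[[0,0,0.025],[0,0,0],0],[[0,0,0.012],[0,0,0],0],[[0,0,0.005],[0,0,0],0],[[0,0,0],[0,0,0],0]]'

```text
time_s: 4.85
eef_pos: [478.2, -17.9, 13.0]
ee_rot: [0.001, 0.722, 0.692, 0.0]
force: [1.2, -0.4, -4.2]
grip_width: 0.575
grip_force: 63.8
```

Emit:
servo_tool --deltas '[[[0,0,0.004],[0,0,0],0],[[0,0,0.004],[0,0,0],0],[[0,0,0],[0,0,0],0],[[0,0,0],[0,0,0],0.65],[[0,0,0],[0,0,0],0.8],[[0,0,0],[0,0,0],1],[[0,0,0],[0,0,0],1],[[0,0,0],[0,0,0],1]]'

```text
time_s: 5.65
eef_pos: [477.8, -17.9, 10.7]
ee_rot: [0.0, 0.722, 0.692, 0.0]
force: [-0.2, 0.3, -0.2]
grip_width: 0.998
grip_force: 0.0
```

```bash
python3 -c "
from h import *
s=telemetry.sense();p=s['eef_pos'];plan((p[0],p[1],p[2]),87.8,1)
plan((p[0]+45,p[1]-8,p[2]),87.8,1)"
```

```text
11 rows turn -89.8 j6 -0.24
[[[0.0,0.0,0.0],[0.0,-0.0,0.091],1],[[0.0,0.0,0.0],[0.0,-0.0,0.091],1],[[0.0,0.0,0.0],[0.0,-0.0,0.091],1],[[0.0,0.0,0.0],[0.0,-0.0,0.091],1],[[0.0,0.0,0.0],[0.0,-0.0,0.091],1],[[0.0,0.0,0.0],[0.0,-0.0,0.091],1],[[0.0,0.0,0.0],[0.0,-0.0,0.091],1],[[0.0,0.0,0.0],[0.0,-0.0,0.091],1],[[0.0,0.0,0.0],[0.0,-0.0,0.091],1],[[0.0,0.0,0.0],[0.0,-0.0,0.091],1],[[0.0,0.0,0.0],[0.0,-0.0,0.091],1]]
11 rows turn -89.8 j6 -0.24
[[[-0.003,0.021,0.0],[0.0,-0.0,0.091],1],[[0.0,0.021,0.0],[0.0,-0.0,0.091],1],[[0.003,0.021,0.0],[0.0,-0.0,0.091],1],[[0.006,0.02,0.0],[0.0,-0.0,0.091],1],[[0.009,0.019,0.0],[0.0,-0.0,0.091],1],[[0.011,0.017,0.0],[0.0,-0.0,0.091],1],[[0.014,0.016,0.0],[0.0,-0.0,0.091],1],[[0.016,0.014,0.0],[0.0,-0.0,0.091],1],[[0.018,0.011,0.0],[0.0,-0.0,0.091],1],[[0.019,0.009,0.0],[0.0,-0.0,0.091],1],[[0.02,0.006,0.0],[0.0,-0.0,0.091],1]]
```

Emit:
servo_tool --deltas '[[[0,0,-0.2],[0,0,0],1],[[0,0,-0.2],[0,0,0],1],[[0,0,-0.1],[0,0,0.09],1],[[0,0,0],[0,0,0.095],1],[[0,0,0],[0,0,0.095],1],[[0,0,0],[0,0,0.095],1],[[0,0,0],[0,0,0.095],1],[[0,0,0],[0,0,0.095],1]]'

```text
time_s: 6.45
eef_pos: [477.7, -17.8, 110.7]
ee_rot: [-0.0, 0.95, 0.312, -0.0]
force: [-0.7, -0.2, -0.8]
grip_width: 1.001
grip_force: 0.0
```

Emit:
servo_tool --deltas '[[[0,0,0],[0,0,0.095],1],[[0,0,0],[0,0,0.095],1],[[0,0,0],[0,0,0.095],1],[[0,0,0],[0,0,0.095],1],[[0,0,0],[0,0,0.053],1],[[0,0,0],[0,0,0],1]]'

```text
time_s: 7.05
eef_pos: [477.7, -17.9, 110.6]
ee_rot: [-0.0, 1.0, -0.02, -0.0]
force: [0.1, -0.2, 1.0]
grip_width: 1.005
grip_force: 0.0
```

```bash
python3 -c "
from h import *
im,s=snap('wrist','w4');print(s['eef_pos'],s['ee_rot'],s['joints'])
"
```

```text
[477.68150913 -17.85450204 110.63866326] [-2.80419911e-05  9.99807797e-01 -1.96051606e-02 -7.03777550e-05] [-2.83133994e-01  3.49678080e-01  1.79227490e+00  2.07791367e-05
  9.99790178e-01  1.32686393e+00]
```

View pics/w4.png

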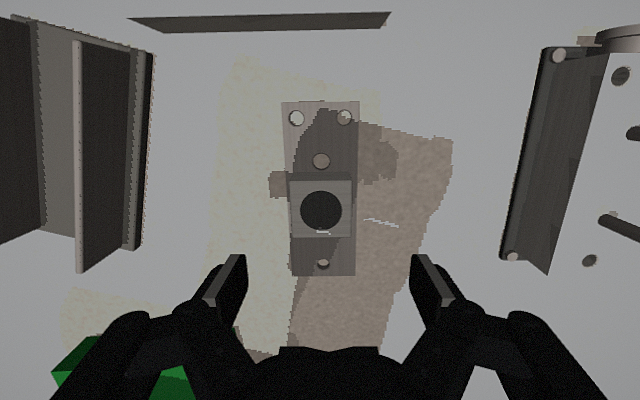

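Plate flat on the table: bolt holes (297,118) and (344,118), single hole (323,264), spout circle (321,210).

```bash
python3 -c "
from h import *
im,s=ld('w4')
w=px2w('wrist',[(323,264),(297,118),(344,118)],8,s);b=(w[1]+w[2])/2;m=(b+w[0])/2
print(w.round(1),np.linalg.norm(b-w[0]),np.linalg.norm(w[1]-w[2]),m);y=np.degrees(np.arctan2(*(b-w[0])[[1,0]]))
c=px2w('wrist',[blob(im,(321,210),24)[0]],40,s)[0];print(c,y)
h=px2w('wrist',[(589,260),(621,75)],50,s);print('head',h)
plan((c[0],c[1],60),y+90,1);plan((c[0],c[1],12.5),y+90,1)"
```

```text
[[408.9 -10.6   8. ]
 [548.9   4.6   8. ]
 [547.4 -34.5   8. ]] 139.31947885857983 39.14227045295177 [478.51433727 -12.8006449    8.        ]
[478.47006955 -12.37305509  40.        ] -1.7862712652219157
head [[ 429.51774044 -230.73358456   50.        ]
 [ 569.92552838 -216.44813268   50.        ]]
2 rows turn 0.3 j6 1.32
[[[0.001,-0.014,0.127],[-0.0,0.0,-0.002],1],[[0.001,-0.014,0.127],[-0.0,0.0,-0.002],1]]
3 rows turn 0.3 j6 1.32
[[[0.001,-0.009,0.164],[-0.0,0.0,-0.001],1],[[0.001,-0.009,0.164],[-0.0,0.0,-0.001],1],[[0.001,-0.009,0.164],[-0.0,0.0,-0.001],1]]
```

Emit:
servo_tool --deltas '[[[0.002,-0.014,0.15],[0,0,-0.002],1],[[0.002,-0.013,0.15],[0,0,-0.001],1],[[0,0,0.12],[0,0,0],1],[[0,0,0.07],[0,0,0],1],[[0,0,0],[0,0,0],0],[[0,0,0],[0,0,0],0],[[0,0,0],[0,0,0],0],[[0,0,0],[0,0,0],0]]'

```text
time_s: 7.9
eef_pos: [479.4, -12.7, 13.9]
ee_rot: [0.0, 1.0, -0.017, 0.001]
force: [-0.2, 0.9, 6.4]
grip_width: 0.573
grip_force: 63.6
```

Emit:
servo_tool --deltas '[[[0,0,0],[0,0,0],0],[[0,0,0],[0,0,0],0],[[0,0,-0.1],[0,0,0],0],[[0,0,-0.2],[0,0,0],0],[[0,0,-0.2],[0,0,0],0],[[0,0,-0.15],[0,0,0],0],[[0,0,0],[0,0,0],0]]'

```text
time_s: 8.6
eef_pos: [480.3, -12.8, 146.4]
ee_rot: [0.001, 1.0, -0.017, 0.004]
force: [1.0, -0.8, -4.5]
grip_width: 0.574
grip_force: 64.4
```

```bash
python3 -c "
from h import *
im,s=snap('wrist','w5');p=s['eef_pos'];print(p)
plan((499,-233.8,p[2]),88.1,0,step=42)"
```

```text
[480.32796479 -12.84074292 146.35770195]
6 rows turn 0.0 j6 1.33
[[[0.023,0.184,-0.002],[0.0,-0.0,-0.0],0],[[0.023,0.184,-0.002],[0.0,-0.0,-0.0],0],[[0.023,0.184,-0.002],[0.0,-0.0,-0.0],0],[[0.023,0.184,-0.002],[0.0,-0.0,-0.0],0],[[0.023,0.184,-0.002],[0.0,-0.0,-0.0],0],[[0.023,0.184,-0.002],[0.0,-0.0,-0.0],0]]
```

View pics/w5.png

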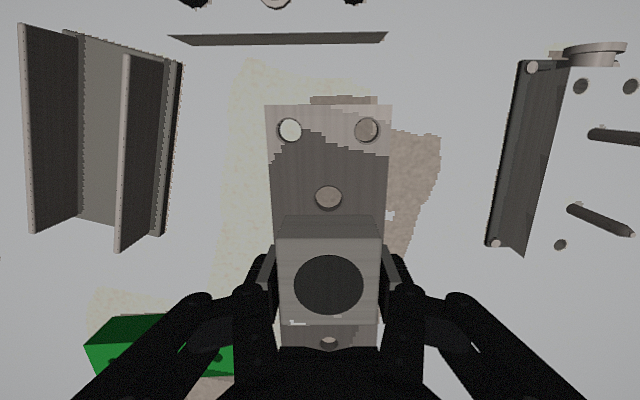

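Plate held across y. Its bolt holes are at (290,130) and (366,130), the stud hole at (329,196), and the head holes at (560,244), (581,86) and (630,86).

```bash
python3 -c "
from h import *
im,s=ld('w5');p=s['eef_pos']
for z in (140.5,138.5):
    w=px2w('wrist',[(290,130),(366,130),(329,196)],z,s);b=(w[0]+w[1])/2
    print('gap',np.linalg.norm(w[0]-w[1]),'37?',np.linalg.norm(b-w[2]),'b-tcp',(b-p)[:2],'yaw',np.degrees(np.arctan2(*(w[0]-w[1])[[1,0]]))-90)
q=[blob(im,u,8)[0] for u in [(560,244),(581,86),(630,86)]]
print(q);h=px2w('wrist',q,50,s);print(h.round(1));b=(h[1]+h[2])/2;print((b+h[0])/2,np.linalg.norm(b-h[0]),np.degrees(np.arctan2(*(b-h[0])[[1,0]])))
for y in (88.1,):plan((499+1.5,-233.8,p[2]),y,0,step=42)"
```

```text
gap 38.97217988462467 37? 35.55516146076474 b-tcp [69.25298051 -2.96745088] yaw -1.985322481407394
gap 39.49452355424289 37? 36.03170687255005 b-tcp [69.08622383 -2.96462838] yaw -1.9853224814073798
[array([559.76190476, 244.32380952]), array([580.09550562,  85.6011236 ]), array([630.05555556,  85.97222222])]
[[ 429.4 -230.8   50. ]
 [ 569.6 -216.    50. ]
 [ 568.  -255.9   50. ]]
[ 499.08302932 -233.38451647   50.        ] 139.53845982574282 -2.1163189799428115
6 rows turn 0.0 j6 1.33
[[[0.024,0.184,-0.002],[0.0,-0.0,-0.0],0],[[0.024,0.184,-0.002],[0.0,-0.0,-0.0],0],[[0.024,0.184,-0.002],[0.0,-0.0,-0.0],0],[[0.024,0.184,-0.002],[0.0,-0.0,-0.0],0],[[0.024,0.184,-0.002],[0.0,-0.0,-0.0],0],[[0.024,0.184,-0.002],[0.0,-0.0,-0.0],0]]
```

Emit:
servo_tool --deltas '[[[0.024,0.18,0],[0,0,0],0],[[0.024,0.19,0],[0,0,0],0],[[0.024,0.19,0],[0,0,0],0],[[0.024,0.19,0],[0,0,0],0],[[0.024,0.19,0],[0,0,0],0],[[0.021,0.16,0.02],[0,0,0],0],[[0,0,0.03],[0,0,0],0],[[0,0,0],[0,0,0],0]]'

```text
time_s: 9.45
eef_pos: [498.1, -232.8, 129.8]
ee_rot: [-0.002, 1.0, -0.017, -0.002]
force: [-0.3, 0.1, -5.3]
grip_width: 0.574
grip_force: 64.7
```

```bash
python3 -c "
from h import *
im,s=snap('wrist','w6');p=s['eef_pos'];print(p,s['ee_rot'])
plan((499.9,-233.2,p[2]),88.0,0,step=42)
print(w2px('wrist',[[499.1+33,-233.4-1.1,105],[499.1-33,-233.4+1.1,105]],s))
cv2.imwrite('pics/w6c.png',cv2.resize(im[60:360,200:460],None,fx=2,fy=2))"
```

```text
[ 498.12003043 -232.80077129  129.79392991] [-0.00174667  0.99984306 -0.01749195 -0.00220062]
1 rows turn -0.1 j6 0.96
[[[0.007,0.004,0.005],[-0.002,0.002,0.001],0]]
[[328.01333878 185.90345125]
 [328.29190857 277.87337854]]
```

View pics/w6c.png

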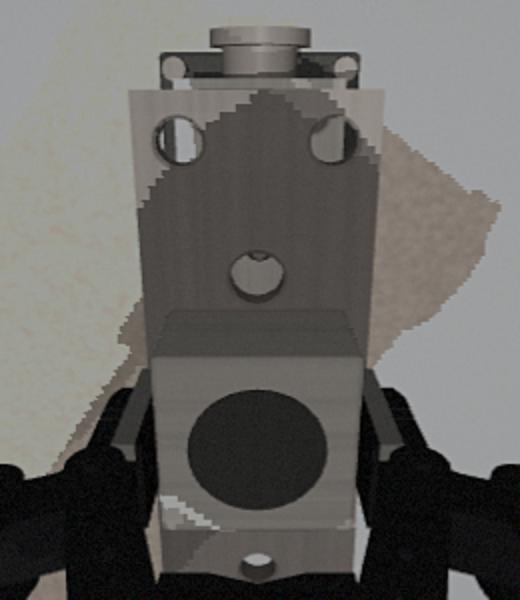

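Emit:
servo_tool --deltas '[[[0.009,0.001,0],[0,0,0],0],[[0,0,0],[0,0,0],0],[[0,0,0.03],[0,0,0],0],[[0,0,0.03],[0,0,0],0],[[0,0,0.03],[0,0,0],0],[[0,0,0.03],[0,0,0],0],[[0,0,0],[0,0,0],0]]'

```text
time_s: 10.2
eef_pos: [500.8, -233.3, 107.6]
ee_rot: [-0.001, 1.0, -0.017, -0.001]
force: [-0.2, -0.7, -4.2]
grip_width: 0.573
grip_force: 64.7
```

Emit:
servo_tool --deltas '[[[-0.004,0,0.04],[0,0,0],0],[[0,0,0.05],[0,0,0],0],[[0,0,0.05],[0,0,0],0],[[0,0,0.03],[0,0,0],0],[[0,0,0.01],[0,0,0],0],[[0,0,0],[0,0,0],0]]'

```text
time_s: 10.8
eef_pos: [500.4, -233.6, 72.4]
ee_rot: [-0.0, 1.0, -0.017, -0.0]
force: [0.5, -0.6, -4.1]
grip_width: 0.573
grip_force: 64.8
```

Emit:
servo_tool --deltas '[[[0,0,0.02],[0,0,0],0],[[0,0,0.01],[0,0,0],0],[[0,0,0.006],[0,0,0],0],[[0,0,0.003],[0,0,0],0],[[0,0,0],[0,0,0],0]]'

```text
time_s: 11.3
eef_pos: [500.5, -233.6, 64.9]
ee_rot: [0.0, 1.0, -0.017, 0.0]
force: [-1.1, 0.0, -3.6]
grip_width: 0.572
grip_force: 64.8
```

Emit:
servo_tool --deltas '[[[0,0,0.003],[0,0,0],0],[[0,0,0.003],[0,0,0],0],[[0,0,0.003],[0,0,0],0],[[0,0,0],[0,0,0],0]]'

```text
time_s: 11.7
eef_pos: [500.5, -233.6, 63.9]
ee_rot: [0.0, 1.0, -0.017, 0.0]
force: [-3.3, 1.5, 4.4]
grip_width: 0.572
grip_force: 65.9
```

Emit:
servo_tool --deltas '[[[0,0,0],[0,0,0],0.65],[[0,0,0],[0,0,0],0.8],[[0,0,0],[0,0,0],1],[[0,0,0],[0,0,0],1],[[0,0,-0.1],[0,0,0],1],[[0,0,-0.2],[0,0,0],1],[[0,0,-0.2],[0,0,0],1],[[0,0,-0.2],[0,0,0],1]]'

```text
time_s: 12.5
eef_pos: [500.3, -233.4, 204.7]
ee_rot: [-0.0, 1.0, -0.017, -0.0]
force: [0.6, -0.7, -0.2]
grip_width: 1.0
grip_force: 0.0
```

```bash
python3 -c "
from h import *
im,s=snap('wrist','w7');p=s['eef_pos'];print(p,s['ee_rot'],s['joints'])
d=np.radians(-1.95);u=np.array([np.cos(d),np.sin(d)]);v=np.array([-u[1],u[0]]);c=np.array([499.0,-233.6])
P=[[*(c-70*u),58],[*(c+70*u+20*v),58],[*(c+70*u-20*v),58],[*(c+33*u),105],[*(c-33*u),105]]
q=w2px('wrist',P,s);print(q.round(1))
cv2.imwrite('pics/w7c.png',cv2.resize(im[60:360,200:460],None,fx=2,fy=2,interpolation=2))
plan((560,-120,200),88,0.5);plan((643,19,190),88,0.5)
print('cam',(rot(s)@optics.camera_model('wrist')['mount'][:3,3]+p))"
```

```text
[ 500.27334133 -233.43156341  204.71811784] [-1.11019887e-05  9.99855921e-01 -1.69745947e-02 -5.59174868e-06] [-6.48842373e-01  3.93221748e-01  1.45583032e+00  1.17638246e-05
  1.29256273e+00  9.55901543e-01]
[[327.8 244.9]
 [307.2 117.3]
 [348.  117.3]
 [327.6 164.4]
 [327.7 233.5]]
3 rows turn -0.1 j6 0.96
[[[0.09,-0.195,0.019],[0.001,-0.002,0.0],0.5],[[0.089,-0.195,0.019],[0.001,-0.002,0.0],0.5],[[0.089,-0.195,0.019],[0.001,-0.002,0.0],0.5]]
7 rows turn -0.1 j6 0.96
[[[0.094,-0.185,0.015],[0.001,-0.001,0.0],0.5],[[0.094,-0.185,0.015],[0.001,-0.001,0.0],0.5],[[0.094,-0.185,0.015],[0.001,-0.001,0.0],0.5],[[0.094,-0.185,0.015],[0.001,-0.001,0.0],0.5],[[0.094,-0.185,0.015],[0.001,-0.001,0.0],0.5],[[0.094,-0.185,0.015],[0.001,-0.001,0.0],0.5],[[0.094,-0.185,0.015],[0.001,-0.001,0.0],0.5]]
cam [ 582.99715656 -236.94228587  347.48057975]
```

View pics/w7c.png

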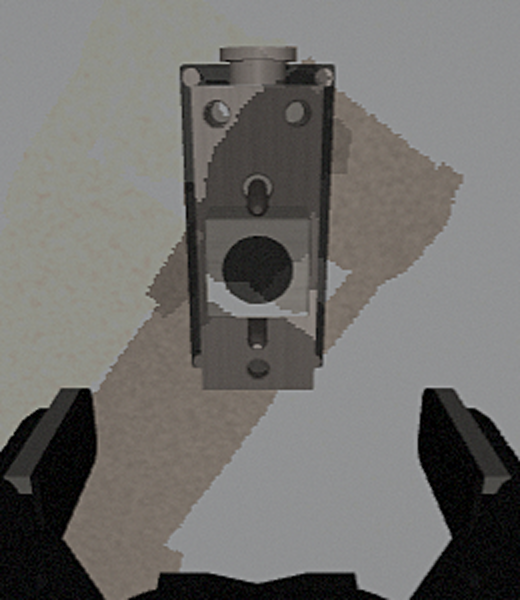

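Plate flat on the head: single hole at about (258,367) in the crop, bolt holes (217,113) and (297,112), within about 1 mm of prediction. Next is the drift pin.

Emit:
servo_tool --deltas '[[[0.094,-0.185,0],[0,0,0],0.5],[[0.094,-0.185,0.015],[0,0,0],0.5],[[0.094,-0.185,0.015],[0,0,0],0.5],[[0.094,-0.185,0.015],[0,0,0],0.5],[[0.094,-0.185,0.015],[0,0,0],0.5],[[0.094,-0.185,0.015],[0,0,0],0.5],[[0.094,-0.185,0],[0,0,0],0.5],[[0,0,0],[0,0,0],0.5]]'

```text
time_s: 13.35
eef_pos: [641.9, 25.1, 187.2]
ee_rot: [-0.001, 1.0, -0.015, 0.0]
force: [0.5, 0.1, -0.1]
grip_width: 0.502
grip_force: 0.0
```

```bash
python3 -c "
from h import *
im,s=snap('wrist','w8');p=s['eef_pos'];print(p,s['grip_width'])
print(w2px('wrist',[[643,19,97],[644,84,71],[641,-35,71]],s).round(0))
g=cv2.cvtColor(im,cv2.COLOR_BGR2GRAY);hsv=cv2.cvtColor(im,cv2.COLOR_BGR2HSV)
def comps(m,lo,hi):
    n,l,st,c=cv2.connectedComponentsWithStats(m.astype(np.uint8))
    for i in range(1,n):
        if lo<st[i,4]<hi: print(st[i].tolist(),c[i].round(1),g[l==i].mean().round(0))
print('dark');comps(g<50,150,4000)
print('mid');comps((g>=50)&(g<140),150,6000)
print(g[100:300:12,200:460:12])
"
```

```text
[641.867209    25.1182754  187.20285014] 0.5018482004036593
[[335. 201.]
 [266. 193.]
 [390. 193.]]
dark
[334, 1, 96, 83, 651] [357.7  64.1] 33.0
[105, 19, 37, 105, 805] [130.8  74.2] 34.0
[264, 175, 24, 25, 173] [278.2 182.8] 21.0
[377, 174, 27, 28, 487] [390.3 187.6] 35.0
[23, 223, 73, 126, 1890] [ 62.9 301.9] 16.0
[557, 271, 36, 33, 283] [572.7 284.9] 44.0
mid
[575, 26, 65, 73, 3846] [611.   66.2] 90.0
[206, 72, 57, 31, 923] [238.   84.9] 103.0
[0, 150, 101, 196, 2956] [ 27.7 219. ] 124.0
[486, 200, 114, 138, 5056] [523.3 257.9] 70.0
[95, 209, 65, 171, 605] [148.3 279.1] 117.0
[517, 235, 91, 144, 5318] [558.4 291.1] 108.0
[263, 243, 22, 46, 412] [273.9 265.7] 62.0
[562, 308, 34, 27, 688] [578.6 321.1] 71.0
[206, 350, 32, 28, 377] [229.4 365.7] 104.0
[[160 163 162 161  88 164 159 163 159 158 160 161 160 159 161 160 160 163
  165 162 163 162]
 [162 163 163 163 155  99 161 160 157 160 160 105 167 161 162 162 163 161
  163 163 161 161]
 [160 161 163 163  94 104 158 157 161 160 111 109 112 105 106 126 125 131
  124 130 163 162]
 [162 162 162 165 109 106 159 162 162 163 107 114 105 104 
[... 544 characters left out ...]
1  94 162 162 164 161 164 132
  164 163 162 164]
 [ 99  98 100  47  88 162 163 162 161 160 108 111 140 125 128 132 124 132
  162 163 162 163]
 [102 100  96  39  52 162 162 161 162 167 110 131 127 134 133 131 133 128
  162 163 163 161]
 [ 98 101 137  38 136 162 159  45 161 163 101 129 136 130   0  88 133 129
  164 163 163 163]
 [102 100 137  65 159 168  54  14 161 162 109 130 126 132   6  58   9 165
  164 164 163 162]
 [ 99 103  24 108 161  24  58   9 160 162 106 124 128 129   9  57  20 164
  164 161 162 163]
 [101  99  41  97 164  11  55  15 162 162 105 126 130 130   0  16  58   0
  162 164 160 162]
 [ 47  10  42  38  10  18  13   0 160 162  98 122 120 130 128  17  15  14
   62 162   3   9]]
```

```bash
python3 -c "
from h import *
im,s=ld('w8');g=cv2.cvtColor(im,cv2.COLOR_BGR2GRAY)
print(w2px('wrist',[[643,19,51],[643,19,45]],s).round(0))
for r in range(166,226,3): print(r,*['%3d'%v for v in g[r,304:368:2]])
"
```

```text
[[334. 186.]
 [333. 185.]]
166 108 107 111 110 108 106 108 109 108 108 106 107 107 108 109 108 108 108 108 108 107 106 107 107 107 109 109 110 108 109 109 104
169 110 109 108 108 108 107 106 107 105 107 110 106 105 110 108 108 108 108 109 107 108 108 103 108 108 109 107 106 137 134 134 134
172 104 105 105 109 106 108 105 108 107 106 109 107 107 111 112 111 116 114 108 107 109 108 106 106 109 107 106 137 130 132 129 130
175 108 108 108 109 109 107 109 104 105 106 112  58  49  87  85  83  85  60  69 111 104 106 106 109 111 108 106 134 131 129 130 130
178 125 104 105 105 101 106 105 101 136 100  56  82  77  79  81  82  81  78  83  69 112 111 107 108 109 110 102 137 134 134 133 133
181 132 132 130 130 131 131 133 131 135  62  77  75  40  46  46  48  51  46  67  77  78 113 107 110 108 109 105 133 130 132 130 134
184 134 131 130 132 132 131 132 132 128  96  76  38  52  48  51  50  52  48  44  66  73 112 107 109 106 105 140 132 133 130 133 134
187 130 129 128 132 132 130 132 131 130  96  94  43  48  48  51  49  48  48  49  55  75  96 106 107 105 105 134 133 133 133 133 128
190 165 152 102 1
[... 866 characters left out ...]
 161 163 164 164 162 164 162 163 163 163
211 161 163 166 168 158 105 106 112 111 104 107 113 110 113 140 174 174 171 170 166 163 165 166 163 164 163 164 162 163 160 163 162
214 162 157 159 147  99 105 111 108 112 110 105 106 106 106 106 111 115 112 103 116 130 129 135 131 130 131 121 120 122 126 142 170
217 161 160 163 154 106 107 109 102 104 105 107 105 106 108 109 111 110 109 112 116 133 132 127 130 123 129 125 134 129 128 129 129
220 162 162 160 153 108 108 110 109 108 105 105 113 109 110 111 110 112 110 118 139 140 128 126 130 132 131 125 133 128 125 123 124
223 162 160 160 169 107 110 102 106 111 105 108 110 108 107 107 104 108 105 113 132 127 124 130 127 126 129 132 131 126 124 125 130
```

```bash
python3 -c "
from h import *
plan((643.8,19.2,57),88.2,.5,step=30)"
```

```text
5 rows turn -0.0 j6 1.45
[[[0.003,0.004,0.13],[-0.0,0.0,0.0],0.5],[[0.003,0.004,0.13],[-0.0,0.0,0.0],0.5],[[0.003,0.004,0.13],[-0.0,0.0,0.0],0.5],[[0.003,0.004,0.13],[-0.0,0.0,0.0],0.5],[[0.003,0.004,0.13],[-0.0,0.0,0.0],0.5]]
```

Emit:
servo_tool --deltas '[[[0.008,0.01,0.13],[0,0,0],0.5],[[0.007,0.01,0.15],[0,0,0],0.5],[[0,0,0.15],[0,0,0],0.5],[[0,0,0.13],[0,0,0],0.5],[[0,0,0.09],[0,0,0],0.5],[[0,0,0],[0,0,0],0],[[0,0,0],[0,0,0],0],[[0,0,0],[0,0,0],0]]' --squeeze 40

```text
time_s: 14.2
eef_pos: [643.3, 18.1, 58.8]
ee_rot: [-0.002, 1.0, -0.017, -0.0]
force: [-1.2, 7.6, -4.9]
grip_width: 0.195
grip_force: 38.7
```

Emit:
servo_tool --deltas '[[[0,0,0],[0,0,0],0],[[0,0,0],[0,0,0],0],[[0,0,0],[0,0,0],0]]'

```text
time_s: 14.5
eef_pos: [643.3, 18.1, 58.8]
ee_rot: [-0.001, 1.0, -0.017, -0.0]
force: [-0.1, 8.6, -4.1]
grip_width: 0.201
grip_force: 38.7
```

Emit:
servo_tool --deltas '[[[0,0,-0.1],[0,0,0],0],[[0,0,-0.2],[0,0,0],0],[[0,0,-0.2],[0,0,0],0],[[0,0,-0.1],[0,0,0],0],[[0,0,0],[0,0,0],0]]'

```text
time_s: 15.0
eef_pos: [645.0, 16.1, 183.1]
ee_rot: [0.001, 1.0, -0.017, 0.004]
force: [0.6, -0.3, -1.1]
grip_width: 0.2
grip_force: 38.6
```

```bash
python3 -c "
from h import *
im,s=ld('w7')
q=[blob(im,u,7) for u in [(329,243.5),(308.5,116.5),(348.5,116)]];print(q)
w=px2w('wrist',[a[0] for a in q],58,s);print(w.round(1));b=(w[1]+w[2])/2;print((b+w[0])/2,np.linalg.norm(b-w[0]),np.linalg.norm(w[1]-w[2]))
s=telemetry.sense();print(s['eef_pos'])
plan((429.4,-231.5,s['eef_pos'][2]),88.05,0,step=47)"
```

```text
[(array([329.0952381, 245.0952381]), np.int32(42)), (array([305.47142857, 117.41428571]), np.int32(70)), (array([348.57931034, 116.24827586]), np.int32(145))]
[[ 428.7 -232.7   58. ]
 [ 569.6 -214.2   58. ]
 [ 569.2 -256.6   58. ]]
[ 499.04366919 -234.03632037   58.        ] 140.74661857955073 42.313376711662464
[645.01900495  16.14459767 183.09679105]
7 rows turn 0.0 j6 1.45
[[[-0.148,0.182,-0.001],[0.0,-0.001,-0.0],0],[[-0.148,0.182,-0.001],[0.0,-0.001,-0.0],0],[[-0.148,0.182,-0.001],[0.0,-0.001,-0.0],0],[[-0.148,0.182,-0.001],[0.0,-0.001,-0.0],0],[[-0.148,0.182,-0.0],[0.0,-0.001,-0.0],0],[[-0.148,0.182,-0.0],[0.0,-0.001,-0.0],0],[[-0.148,0.182,-0.0],[0.0,-0.001,-0.0],0]]
```

Emit:
servo_tool --deltas '[[[-0.148,0.182,0],[0,0,0],0],[[-0.148,0.182,0],[0,0,0],0],[[-0.148,0.182,0],[0,0,0],0],[[-0.148,0.182,0],[0,0,0],0],[[-0.148,0.182,0],[0,0,0],0],[[-0.148,0.182,0],[0,0,0],0],[[-0.148,0.182,0],[0,0,0],0],[[0,0,0],[0,0,0],0]]'

```text
time_s: 15.8
eef_pos: [424.8, -234.2, 177.6]
ee_rot: [0.0, 1.0, -0.02, -0.001]
force: [0.7, 0.4, -0.9]
grip_width: 0.199
grip_force: 38.9
```

```bash
python3 -c "
from h import *
im,s=snap('wrist','w9');p=s['eef_pos'];print(p,telemetry.sense()['eef_pos'])
plan((429,-231.9,p[2]),88.05,0)
t=p+np.array([0,0,-51.8]);print('drift point predicted px',w2px('wrist',[t,p],s).round(1),'hole px',w2px('wrist',[[428.9,-231.9,58]],s).round(1))
g=cv2.cvtColor(im,cv2.COLOR_BGR2GRAY)
x0,y0=w2px('wrist',[t],s)[0].astype(int)
for r in range(y0-40,y0+30,4): print(r,*['%3d'%v for v in g[r,x0-36:x0+38:3]])
print(x0)
"
```

```text
[ 424.76661986 -234.18374131  177.64260406] [ 426.26483392 -232.4880334   177.73056311]
1 rows turn 0.2 j6 0.87
[[[0.014,-0.003,0.0],[-0.0,0.0,-0.003],0]]
drift point predicted px [[327.2 219.8]
 [327.  255.6]] hole px [[324.9 188.2]]
179  45  70  74  75  70  76  70  75  71  70  74  71  70  75  66  73  75  69  70  69  70  77  94  41  51
183  38  65  68  69  70  75  72  74  73  74  59  66  66  60  69  70  70  67  72  72  67  93  92  39  66
187  43  67  72  73  74  74  70  75  68  64  67  69  64  63  72  71  71  70  71  74  91  90  93  40  62
191  73  73  72  76  72  73  73  75  69 128  41  55  53  56  68  72  71  72  90  94  86  87  92  93  75
195  62  69  75  71  69  73  72  68  86 120 112  74  76  65  65  90  94  88  88  85  91  92  89  42  96
199 103  64  70  70  66  70  67  65 120 116 122  55  66  94  85  89  89  85  86  83  88  86  89 154 146
203  97  94 123 122 114 117 123 114 112 118 113 122 121 115 126 117 120 122 114 134 155 152 154 154 153
207 103 115 117 121 118 119 120 124 117 118 120 122 114 119 122 119 121 120 119 119 117 158 157 152 154
211 117 119 119 123 118 116 115 1
[... 310 characters left out ...]
 113 125 119 123  32  41  51 122 123 120 122 121 119 122 124 120 115 118
227 116 122 117 113 118 117 126 124 123 130  64  42  47  48  63 125 123 119 125 112 122 121 117 121 112
231 112 116 119 120 123 121 114 116  34  43  67  73  79  78  74  38  35 120 118 123 115 117 113 122 118
235 116 125 119 116 117 118 113  41  72  68  72  68  70  71  70  72  71  58  98 119 115 121 117 115 130
239 117 122 117 123 122 125  44  70  71  72  50  42  40  43  44  74  74  72  57 128 122 119 117 130 154
243 127 125 124 111  52  51  45   8  64  41  47  40  50  39  46  44  48  76   5  56  53  50 141 153 151
247 128 118 124  61  50  49  31   0  41  41  43  46  45  37  44  45  41  65   1  48  54  55 119 153 155
327
```

Emit:
servo_tool --deltas '[[[0.012,-0.003,0.05],[0,0,0],0],[[0,0,0.1],[0,0,0],0],[[0,0,0.1],[0,0,0],0],[[0,0,0.05],[0,0,0],0],[[0,0,0.04],[0,0,0],0],[[0,0,0.04],[0,0,0],0],[[0,0,0.02],[0,0,0],0],[[0,0,0],[0,0,0],0]]'

```text
time_s: 16.65
eef_pos: [430.3, -230.3, 97.9]
ee_rot: [-0.0, 1.0, -0.017, -0.0]
force: [0.1, -0.8, 0.0]
grip_width: 0.194
grip_force: 38.8
```

Emit:
servo_tool --deltas '[[[-0.004,0.004,0.02],[0,0,0],0],[[0,0,0.02],[0,0,0],0],[[0,0,0.02],[0,0,0],0],[[0,0,0.02],[0,0,0],0],[[0,0,0],[0,0,0],0]]'

```text
time_s: 17.15
eef_pos: [429.4, -231.2, 81.6]
ee_rot: [-0.0, 1.0, -0.017, -0.0]
force: [1.3, -1.6, -1.8]
grip_width: 0.203
grip_force: 38.7
```

Emit:
servo_tool --deltas '[[[0,0,0.015],[0,0,0],0],[[0,0,0.015],[0,0,0],0],[[0,0,0.01],[0,0,0],0],[[0,0,0.005],[0,0,0],0],[[0,0,0.003],[0,0,0],0],[[0,0,0],[0,0,0],0]]'

```text
time_s: 17.75
eef_pos: [429.5, -231.1, 72.4]
ee_rot: [-0.0, 1.0, -0.017, 0.0]
force: [0.1, -1.3, -0.3]
grip_width: 0.198
grip_force: 38.8
```

Emit:
servo_tool --deltas '[[[0,0,0.005],[0,0,0],0],[[0,0,0.005],[0,0,0],0],[[0,0,0.003],[0,0,0],0],[[0,0,0],[0,0,0],0]]'

```text
time_s: 18.15
eef_pos: [429.6, -231.1, 70.9]
ee_rot: [0.0, 1.0, -0.017, 0.0]
force: [-4.6, 2.0, 12.8]
grip_width: 0.196
grip_force: 40.3
```

Emit:
servo_tool --deltas '[[[0,0,0],[0,0,0],0.3],[[0,0,0],[0,0,0],0.45],[[0,0,0],[0,0,0],0.5],[[0,0,0],[0,0,0],0.5],[[0,0,-0.1],[0,0,0],0.5],[[0,0,-0.2],[0,0,0],0.5],[[0,0,-0.2],[0,0,0],0.5],[[0,0,-0.05],[0,0,0],0.5]]'

```text
time_s: 18.95
eef_pos: [430.7, -232.1, 183.8]
ee_rot: [0.002, 1.0, -0.017, 0.003]
force: [1.4, -0.3, 0.2]
grip_width: 0.501
grip_force: 0.0
```

```bash
python3 -c "
from h import *
im,s=snap('wrist','w10');p=s['eef_pos'];print(p)
print(w2px('wrist',[[429,-231.3,110]],s))
plan((641.5,-36,170),-1.9,.5)"
```

```text
[ 430.67181974 -232.05238174  183.75389354]
[[326.12891034 211.67420727]]
11 rows turn -90.0 j6 0.87
[[[0.093,-0.092,0.006],[-0.0,-0.0,0.091],0.5],[[0.079,-0.105,0.006],[-0.0,-0.0,0.091],0.5],[[0.063,-0.115,0.006],[-0.0,-0.0,0.091],0.5],[[0.046,-0.122,0.006],[-0.0,-0.0,0.091],0.5],[[0.028,-0.128,0.006],[-0.0,-0.0,0.091],0.5],[[0.01,-0.131,0.006],[-0.0,-0.0,0.091],0.5],[[-0.009,-0.131,0.006],[-0.0,-0.0,0.091],0.5],[[-0.027,-0.128,0.006],[-0.0,-0.0,0.091],0.5],[[-0.045,-0.123,0.006],[-0.0,-0.0,0.091],0.5],[[-0.062,-0.115,0.006],[-0.0,-0.0,0.091],0.5],[[-0.078,-0.105,0.006],[-0.0,-0.0,0.091],0.5]]
```

```bash
python3 -c "
from h import *
plan((641.5,-36,170),-3.5,.5)"
```

```text
11 rows turn 88.4 j6 0.87
[[[0.093,-0.092,0.006],[0.0,-0.0,-0.089],0.5],[[0.105,-0.078,0.006],[0.0,-0.0,-0.089],0.5],[[0.115,-0.063,0.006],[0.0,-0.0,-0.089],0.5],[[0.122,-0.046,0.006],[0.0,-0.0,-0.089],0.5],[[0.128,-0.029,0.006],[0.0,-0.0,-0.089],0.5],[[0.13,-0.011,0.006],[0.0,-0.0,-0.089],0.5],[[0.131,0.008,0.006],[0.0,-0.0,-0.089],0.5],[[0.128,0.026,0.006],[0.0,-0.0,-0.089],0.5],[[0.123,0.044,0.006],[0.0,-0.0,-0.089],0.5],[[0.116,0.06,0.006],[0.0,-0.0,-0.089],0.5],[[0.106,0.076,0.006],[0.0,-0.0,-0.089],0.5]]
```

Emit:
servo_tool --deltas '[[[0.093,-0.092,0.006],[0,0,-0.089],0.5],[[0.105,-0.078,0.006],[0,0,-0.089],0.5],[[0.115,-0.063,0.006],[0,0,-0.089],0.5],[[0.122,-0.046,0.006],[0,0,-0.089],0.5],[[0.128,-0.029,0.006],[0,0,-0.089],0.5],[[0.13,-0.011,0.006],[0,0,-0.089],0.5],[[0.131,0.008,0.006],[0,0,-0.089],0.5],[[0.128,0.026,0.006],[0,0,-0.089],0.5]]'

```text
time_s: 19.8
eef_pos: [583.4, -88.0, 168.4]
ee_rot: [-0.001, 0.855, 0.519, -0.001]
force: [0.3, -0.1, -0.2]
grip_width: 0.496
grip_force: 0.0
```

Emit:
servo_tool --deltas '[[[0.123,0.044,0.006],[0,0,-0.089],0.5],[[0.116,0.06,0.006],[0,0,-0.089],0.5],[[0.106,0.076,0.006],[0,0,-0.089],0.5],[[0,0,0],[0,0,0],0.5],[[0,0,0],[0,0,0],0.5]]'

```text
time_s: 20.3
eef_pos: [640.3, -35.9, 164.9]
ee_rot: [-0.001, 0.731, 0.683, -0.001]
force: [-0.1, -0.1, -0.8]
grip_width: 0.503
grip_force: 0.0
```

```bash
cat >> h.py <<'E'
def knob(im,s,near,z=71):
    "dark knob near world point: blob bbox -> top centre"
    g=cv2.cvtColor(im,cv2.COLOR_BGR2GRAY);u0=w2px('wrist',[[*near,z-8]],s)[0]
    n,l,st,c=cv2.connectedComponentsWithStats((g<72).astype(np.uint8))
    k=[i for i in range(1,n) if 250<st[i,4]<2500 and np.hypot(*(c[i]-u0))<35]
    for i in k:
        m=(l==i).astype(np.uint8);m=cv2.morphologyEx(m,cv2.MORPH_CLOSE,np.ones((7,7)));(cx,cy),r=cv2.minEnclosingCircle(cv2.findContours(m,0,2)[0][0])
        ce=px2w('wrist',[c[i]],z-9,s)[0];print('knob',st[i].tolist(),c[i].round(1),'pred',u0.round(1),'world centroid z-9',ce.round(1))
E
python3 -c "
from h import *
im,s=snap('wrist','w11');p=s['eef_pos'];print(p,s['joints'][5])
knob(im,s,(643,-36))
u=w2px('wrist',[[643,-36,71],[643,-36,45]],s);print(u)
g=cv2.cvtColor(im,cv2.COLOR_BGR2GRAY);x0,y0=u[0].astype(int)
for r in range(y0-32,y0+26,3): print(r,*['%3d'%v for v in g[r,x0-30:x0+31:3]])
print(x0)
"
```

```text
[640.33280594 -35.88243961 164.91600457] -0.1701689585240768
knob [318, 182, 26, 32, 625] [330.6 197.5] pred [331.5 197.4] world centroid z-9 [642.2 -36.4  62. ]
[[331.56651427 200.24806172]
 [331.29516777 191.43402433]]
168 103 104 103 102 100 102 104 104 104 103 103 102 103 105 104 103 103 105 103 105 100
171 103 104 105 104 101 100 102 104 106 104 101 103 103 104 103 102 105 105 104 104 101
174 103 106 103 102 101 103 103 103 103 100  99 103 102 106 102 105 104 102 104 106 104
177 102 101 102 105 102 101 102 105 102 102  99  99 104 104 102 102 103 106 105 104 100
180 108 102 103 105 105 100 106 102 103 104 105 101 102 103 103 102 103 105 106 105 106
183 122 103 102 102 102 102 103 103 113  50  14  87  92 101 105 104 104 103 103 103  99
186 130  99 100 102 104 104 101  98  16  16  24  22   4 116 102 104 103 104 103 103 102
189 162 159 165 158 159  96  94  17  20  22  33  11  27  16 107 105 100 102 103 101  97
192 128 154 154 155 156  96  76  20  30  32  34  43  23   6  96 103 102 104 105 102  99
195 127 156  86 162 165 105  15  33  38  35  36  31  37  35  63 105 101 102 102 101  98
[... 184 characters left out ...]
 102 100  99 101 103  92  35  36  34  32  34  35  35  96 100 100 100  97 103  98
207 121 102 100 103 101 100  93  32  35  38  37  37  36  33 107 102 102 100 103 102 103
210 119  96 100 101 103 101  97 105  27  31  30  31  24 107 104 102 102 101 104 101 120
213 157 121 125 129 101  97 102 104 105 109  66 107 102 104 103 101 102 102 102  99 120
216 155 126 126 123 125 123 121 126 129  97  98  98 100 101 103 101 102  97 104 101 122
219 154 132 121 120 119 125 123 122 122 125 121 124 120 123 131 120 121 122 121 124 120
222 155 155 155 156 160 124 120 123 121 114 120 117 120 123 119 124 119 117 121 117 122
225 156 155 155 155 113 126 123 123 117 121 129 130 124 123 116 122 121 121 119 120 119
331
```

Emit:
servo_tool --deltas '[[[-0.003,0.009,0.1],[0,0,0],0.5],[[0,0,0.15],[0,0,0],0.5],[[0,0,0.15],[0,0,0],0.5],[[0,0,0.12],[0,0,0],0.5],[[0,0,0.06],[0,0,0],0.5],[[0,0,0],[0,0,0],0],[[0,0,0],[0,0,0],0],[[0,0,0],[0,0,0],0]]'

```text
time_s: 21.15
eef_pos: [643.2, -37.1, 52.2]
ee_rot: [0.001, 0.73, 0.683, 0.001]
force: [0.3, -0.0, 0.1]
grip_width: 0.238
grip_force: 39.1
```

Emit:
servo_tool --deltas '[[[0,0,0],[0,0,0],0],[[0,0,0],[0,0,0],0],[[0,0,-0.1],[0,0,0],0],[[0,0,-0.2],[0,0,0],0],[[0,0,-0.2],[0,0,0],0],[[0,0,0],[0,0,0],0],[[0,0,0],[0,0,0],0]]'

```text
time_s: 21.85
eef_pos: [642.8, -36.8, 151.4]
ee_rot: [0.001, 0.73, 0.683, 0.0]
force: [-0.5, 0.1, -1.8]
grip_width: 0.237
grip_force: 39.2
```

```bash
python3 -c "
from h import *
s=telemetry.sense();print(s['eef_pos'])
plan((568.3,-255.9,s['eef_pos'][2]),-3.5,0,step=40)"
```

```text
[642.80467754 -36.7541773  151.43357122]
6 rows turn 0.3 j6 -0.17
[[[-0.186,-0.05,-0.0],[0.0,0.0,-0.001],0],[[-0.186,-0.05,-0.0],[0.0,0.0,-0.001],0],[[-0.186,-0.05,-0.0],[0.0,0.0,-0.001],0],[[-0.186,-0.05,-0.0],[0.0,0.0,-0.001],0],[[-0.186,-0.05,-0.0],[0.0,0.0,-0.001],0],[[-0.186,-0.051,-0.0],[0.0,0.0,-0.001],0]]
```

Emit:
servo_tool --deltas '[[[-0.186,-0.05,0],[0,0,0],0],[[-0.186,-0.05,0],[0,0,0],0],[[-0.186,-0.05,0],[0,0,0],0],[[-0.186,-0.05,0],[0,0,0],0],[[-0.186,-0.05,0],[0,0,0],0],[[-0.186,-0.05,0],[0,0,0],0],[[0,0,0],[0,0,0],0],[[0,0,0],[0,0,0],0]]'

```text
time_s: 22.65
eef_pos: [567.2, -255.5, 149.3]
ee_rot: [-0.001, 0.731, 0.683, -0.0]
force: [0.2, 1.0, -0.6]
grip_width: 0.233
grip_force: 39.2
```

```bash
cat > chk.py <<'E'
from h import *
import sys
im,s=snap('wrist',sys.argv[1]);p=s['eef_pos'];hx,hy,L=map(float,sys.argv[2:5]);print(p)
t=p-[0,0,L];h=w2px('wrist',[[hx,hy,58]],s)[0];u=w2px('wrist',[t],s)[0];print('tip px',u.round(1),'hole px',h.round(1))
g=cv2.cvtColor(im,cv2.COLOR_BGR2GRAY)
for q,st in ((u,2),(h,2)):
    x0,y0=q.astype(int);print('cols',x0-24,'..',x0+24,'step',st)
    for r in range(y0-16,y0+17,2): print(r,*['%3d'%v for v in g[r,x0-24:x0+25:st]])
plan((hx,hy,p[2]),-3.5,0)
E
python3 chk.py w12 568.3 -256 35.2
```

```text
[ 567.19256971 -255.5101135   149.2930819 ]
tip px [328.5 228.5] hole px [329.8 201.9]
cols 304 .. 352 step 2
212  97  98 100 100 100  98  92  97  79  80  76  75  76  78  78  76  77  79  81  81  77 131 125 124 124
214  96  96  97  96 100  93  99  98  95  73  72  76  75  74  73  74  75  73  69  75  68 135 128 126 129
216 136 111 111 116 121 124 125 126 131 140 138 139 134 139 133 134 136 131 134 138 133 128 129 124 129
218 161 167 156 127 133 131 128 133 130 130 130 130 131 130 128 125 125 128 129 132 126 128 132 128 131
220 164 166 120 127 133 133 134 134 135 134 129 122 129 132 136 132 128 126 130 131 134 132 131 130 128
222 166 122 129 131 129 134 132 131 134 133 132 130 135 133 131 131 133 132 127 131 133 132 129 127 123
224 166 161 134 136 132 130 127 133 137 133 131 134 133 126 133 129 131 131 126 126 132 133 133 129 130
226 159 131 131 134 131 132 127 130 132 132 131 130 137 134 132 128 131 129 128 131 130 130 133 130 128
228 126 127 127 131 123 128 129 131 128 131 127  29  34  38 138 134 133 129 130 133 131 125 130 128 128
230 127 126 128 131 129 128 133 130 132 127  30  43  4
[... 1943 characters left out ...]
9
207 145 149  89  76  78  75  77  78  74  76  68  41  46  42  36  60  73  77  75  75  78  88  95  91 111
209 153  90  97  93  73  75  77  77  79  78  76  78  76  77  72  75  78  79  78  77 100 133 105 109 108
211  98  96  98 100  99  99  74  77  79  80  79  83  80  82  81  79  79  78  78  76  98 131 131 125 135
213  96  99  95  96  99 102 100  76  76  77  78  80  79  81  77  78  73  74  76  73  98 128 128 127 131
215  93  94  94  93  93  90  95  92  89  73  72  72  87  90  90  89 105 105 105 107 114 126 126 124 128
217 172 161 131 133 134 130 132 131 131 133 134 132 132 131 126 131 131 128 134 129 126 130 130 129 128
1 rows turn 0.3 j6 -0.54
[[[-0.006,0.004,0.002],[-0.001,-0.001,-0.004],0]]
```

Emit:
servo_tool --deltas '[[[-0.005,0.004,0.05],[0,0,0],0],[[0,0,0.1],[0,0,0],0],[[0,0,0.06],[0,0,0],0],[[0,0,0.04],[0,0,0],0],[[0,0,0.02],[0,0,0],0],[[0,0,0.02],[0,0,0],0],[[0,0,0],[0,0,0],0]]'

```text
time_s: 23.4
eef_pos: [568.6, -256.4, 92.6]
ee_rot: [-0.0, 0.73, 0.683, -0.0]
force: [-0.5, -0.1, -0.3]
grip_width: 0.238
grip_force: 39.2
```

Emit:
servo_tool --deltas '[[[0,0,0.03],[0,0,0],0],[[0,0,0.03],[0,0,0],0],[[0,0,0.03],[0,0,0],0],[[0,0,0.02],[0,0,0],0],[[0,0,0.015],[0,0,0],0],[[0,0,0.008],[0,0,0],0],[[0,0,0],[0,0,0],0]]'

```text
time_s: 24.1
eef_pos: [568.5, -256.4, 65.9]
ee_rot: [-0.0, 0.73, 0.683, -0.0]
force: [-0.1, -0.6, -0.9]
grip_width: 0.239
grip_force: 39.2
```

Emit:
servo_tool --deltas '[[[0,0,0.005],[0,0,0],0],[[0,0,0.004],[0,0,0],0],[[0,0,0],[0,0,0],0]]'

```text
time_s: 24.4
eef_pos: [568.6, -256.4, 64.3]
ee_rot: [-0.0, 0.73, 0.683, 0.0]
force: [-0.2, 0.3, -0.7]
grip_width: 0.239
grip_force: 39.2
```

Emit:
servo_tool --deltas '[[[0,0,0.004],[0,0,0],0],[[0,0,0.004],[0,0,0],0],[[0,0,0],[0,0,0],0]]'

```text
time_s: 24.7
eef_pos: [568.7, -256.6, 64.0]
ee_rot: [0.0, 0.73, 0.683, 0.0]
force: [-3.7, 2.3, 8.8]
grip_width: 0.242
grip_force: 40.2
```

Emit:
servo_tool --deltas '[[[0,0,0],[0,0,0],0.3],[[0,0,0],[0,0,0],0.33],[[0,0,0],[0,0,0],0.33],[[0,0,-0.1],[0,0,0],0.33],[[0,0,-0.2],[0,0,0],0.33],[[0,0,-0.2],[0,0,0],0.33],[[0,0,0],[0,0,0],0.5],[[0,0,0],[0,0,0],0.5]]'

```text
time_s: 25.5
eef_pos: [568.7, -256.5, 163.0]
ee_rot: [0.001, 0.73, 0.683, 0.0]
force: [0.4, -0.1, 0.2]
grip_width: 0.498
grip_force: 0.0
```

```bash
python3 -c "
from h import *
im,s=snap('wrist','w13');p=s['eef_pos'];print(p,s['joints'][5])
knob(im,s,(568.3,-256),84)
plan((645,79,165),-3.5,.5)"
```

```text
[ 568.67968988 -256.53395008  162.99701467] -0.5444200427840168
knob [342, 169, 19, 33, 304] [350.2 183.3] pred [327.7 202.3] world centroid z-9 [ 588.3 -240.6   75. ]
knob [311, 179, 33, 40, 744] [328.1 201.1] pred [327.7 202.3] world centroid z-9 [ 568.7 -255.3   75. ]
8 rows turn 0.3 j6 -0.54
[[[0.212,0.034,-0.002],[-0.0,-0.0,-0.0],0.5],[[0.212,0.034,-0.002],[-0.0,-0.0,-0.0],0.5],[[0.212,0.034,-0.002],[-0.0,-0.0,-0.0],0.5],[[0.212,0.034,-0.002],[-0.0,-0.0,-0.0],0.5],[[0.212,0.034,-0.002],[-0.0,-0.0,-0.0],0.5],[[0.212,0.035,-0.002],[-0.0,-0.0,-0.0],0.5],[[0.212,0.035,-0.002],[-0.0,-0.0,-0.0],0.5],[[0.212,0.035,-0.002],[-0.0,-0.0,-0.0],0.5]]
```

Emit:
servo_tool --deltas '[[[0.21,0.034,0],[0,0,0],0.5],[[0.212,0.034,0],[0,0,0],0.5],[[0.212,0.034,0],[0,0,0],0.5],[[0.212,0.034,0],[0,0,0],0.5],[[0.212,0.034,0],[0,0,0],0.5],[[0.212,0.034,0],[0,0,0],0.5],[[0.212,0.035,0],[0,0,0],0.5],[[0.2,0.035,0],[0,0,0],0.5]]'

```text
time_s: 26.35
eef_pos: [645.3, 77.5, 160.8]
ee_rot: [-0.001, 0.73, 0.683, -0.001]
force: [0.5, -0.2, 0.7]
grip_width: 0.504
grip_force: 0.0
```

Emit:
servo_tool --deltas '[[[0,0,0],[0,0,0],0.5],[[0,0,0],[0,0,0],0.5]]'

```text
time_s: 26.55
eef_pos: [645.2, 76.1, 160.9]
ee_rot: [-0.001, 0.73, 0.684, -0.001]
force: [-0.5, -0.0, 0.2]
grip_width: 0.499
grip_force: 0.0
```

```bash
python3 -c "
from h import *
im,s=snap('wrist','w14');p=s['eef_pos'];print(p,s['joints'][5])
knob(im,s,(644,79))
plan((644,79,50),-3.5,.5)"
```

```text
[645.1719254   76.08543963 160.889439  ] 0.0030146634918870366
knob [314, 180, 27, 31, 638] [327.2 195.4] pred [327.  195.8] world centroid z-9 [644.1  79.1  62. ]
3 rows turn 0.3 j6 0.0
[[[0.006,-0.002,0.185],[-0.001,0.0,-0.001],0.5],[[0.006,-0.002,0.185],[-0.001,0.0,-0.001],0.5],[[0.006,-0.002,0.185],[-0.001,0.0,-0.001],0.5]]
```

Emit:
servo_tool --deltas '[[[0.015,-0.005,0.1],[0,0,0],0.5],[[0,0,0.15],[0,0,0],0.5],[[0,0,0.15],[0,0,0],0.5],[[0,0,0.1],[0,0,0],0.5],[[0,0,0.045],[0,0,0],0.5],[[0,0,0],[0,0,0],0],[[0,0,0],[0,0,0],0],[[0,0,0],[0,0,0],0]]'

```text
time_s: 27.4
eef_pos: [645.5, 78.3, 55.0]
ee_rot: [0.001, 0.73, 0.683, 0.001]
force: [-0.8, -0.6, -0.7]
grip_width: 0.232
grip_force: 39.1
```

Emit:
servo_tool --deltas '[[[0,0,0],[0,0,0],0],[[0,0,0],[0,0,0],0],[[0,0,-0.1],[0,0,0],0],[[0,0,-0.2],[0,0,0],0],[[0,0,-0.2],[0,0,0],0],[[0,0,0],[0,0,0],0],[[0,0,0],[0,0,0],0]]'

```text
time_s: 28.1
eef_pos: [645.1, 78.6, 154.4]
ee_rot: [0.001, 0.73, 0.683, 0.001]
force: [-0.2, 0.6, -1.5]
grip_width: 0.234
grip_force: 39.2
```

```bash
python3 -c "
from h import *
s=telemetry.sense();print(s['eef_pos'])
plan((569.6,-216,s['eef_pos'][2]),-3.5,0,step=44)"
```

```text
[645.08023033  78.59745577 154.39563115]
7 rows turn 0.3 j6 0.01
[[[-0.214,-0.04,-0.0],[0.0,0.0,-0.001],0],[[-0.214,-0.04,-0.0],[0.0,0.0,-0.001],0],[[-0.213,-0.04,-0.0],[0.0,0.0,-0.001],0],[[-0.213,-0.04,-0.0],[0.0,0.0,-0.001],0],[[-0.213,-0.04,-0.0],[0.0,0.0,-0.001],0],[[-0.213,-0.041,-0.0],[0.0,0.0,-0.001],0],[[-0.213,-0.041,-0.0],[0.0,0.0,-0.001],0]]
```

Emit:
servo_tool --deltas '[[[-0.213,-0.04,0],[0,0,0],0],[[-0.213,-0.04,0],[0,0,0],0],[[-0.213,-0.04,0],[0,0,0],0],[[-0.213,-0.04,0],[0,0,0],0],[[-0.213,-0.04,0],[0,0,0],0],[[-0.213,-0.041,0],[0,0,0],0],[[-0.213,-0.041,0],[0,0,0],0],[[0,0,0],[0,0,0],0]]'

```text
time_s: 28.9
eef_pos: [566.8, -219.5, 152.0]
ee_rot: [-0.001, 0.732, 0.681, -0.001]
force: [0.3, 1.0, -0.3]
grip_width: 0.236
grip_force: 39.3
```

Emit:
servo_tool --deltas '[[[0,0,0],[0,0,0],0],[[0,0,0],[0,0,0],0]]'

```text
time_s: 29.1
eef_pos: [568.7, -214.0, 152.9]
ee_rot: [-0.001, 0.73, 0.683, -0.0]
force: [-0.2, -0.2, 0.1]
grip_width: 0.234
grip_force: 39.3
```

```bash
python3 chk.py w15 569.6 -216 38
```

```text
[ 568.72463073 -213.96749907  152.85443788]
tip px [328.5 226.8] hole px [329.5 202.1]
cols 304 .. 352 step 2
210  91  94  92  93  98  73  75  72  75  76  72  72  73  68  75  77  76  73  72  77  79  85  82  85  82
212  97  94  94  95  99  98 100  72  78  75  77  78  78  76  73  78  73  77  78  76  77  87  86  85  83
214  98  96  94  93  94  95  96  93  93  74  72  75  77  75  76  76  75  73  75  76  75  80  81  81  81
216  95  95  93  92  92  96  93  94  93  90  74  73  73  75  76  73  74  78  73  73  79  82  81  81  80
218  97  97  96  95  97  97  99  99  93  98  96  89  76  77  77  79  76  80  78  80  78  79  75  78  79
220  95  98  96  96  93  99  94  97  94  95  95  96  98  74  73  76  77  74  75  80  74  73  74  75  74
222  96  89  93  91  89  93  95  89  91  91  88  90  94  72  73  74  69  71  72  75  77  70  70  69  72
224  94  91  96  94  92  96  94  92  91  93  93  95  65  98  72  74  76  74  74  73  80  63  66  64  66
226  97  95  92  94  94  98  95  99  94  98  57  42  44  40  66  77  78  78  76  78  85  38  38  42  44
228  96  97  97  93  99  96  96  92  99  71  39  42  4
[... 1941 characters left out ...]
 79
208 153  88  98  74  80  76  77  80  77  81  76  63  45  42  59  70  79  78  72  72  87  78  83  80  76
210  92  94  95  96  92  72  77  73  73  74  74  73  75  73  74  72  70  78  73  71  88  83  83  88  85
212  92  94  95  93  97  99  91  75  77  73  80  78  79  79  77  77  74  80  78  76  87  90  86  87  83
214  96  97  95  97  95  96  93  96  70  75  71  76  74  77  74  74  74  73  74  76  75  78  81  83  82
216  94  95  95  92  94  93  95  94  95  70  72  71  75  78  78  77  74  78  74  75  76  78  79  80  77
218  95  97  95  96  97  96  93  97  98  99  97  76  80  78  76  77  77  83  79  77  79  77  79  79  80
1 rows turn 0.2 j6 -0.49
[[[-0.011,0.004,0.001],[-0.001,-0.0,-0.003],0]]
```

Emit:
servo_tool --deltas '[[[-0.011,0.004,0.05],[0,0,0],0],[[0,0,0.1],[0,0,0],0],[[0,0,0.06],[0,0,0],0],[[0,0,0.04],[0,0,0],0],[[0,0,0.02],[0,0,0],0],[[0,0,0.02],[0,0,0],0],[[0,0,0],[0,0,0],0]]'

```text
time_s: 29.85
eef_pos: [569.4, -217.4, 95.6]
ee_rot: [-0.0, 0.73, 0.683, 0.0]
force: [0.2, -0.5, -0.3]
grip_width: 0.233
grip_force: 39.3
```

Emit:
servo_tool --deltas '[[[0,0,0.03],[0,0,0],0],[[0,0,0.03],[0,0,0],0],[[0,0,0.03],[0,0,0],0],[[0,0,0.02],[0,0,0],0],[[0,0,0.015],[0,0,0],0],[[0,0,0.008],[0,0,0],0],[[0,0,0],[0,0,0],0]]'

```text
time_s: 30.55
eef_pos: [569.3, -217.4, 68.9]
ee_rot: [-0.0, 0.73, 0.683, -0.0]
force: [-0.2, -0.1, -0.2]
grip_width: 0.236
grip_force: 39.3
```

Emit:
servo_tool --deltas '[[[0,0,0.005],[0,0,0],0],[[0,0,0.005],[0,0,0],0],[[0,0,0.005],[0,0,0],0],[[0,0,0.002],[0,0,0],0],[[0,0,0],[0,0,0],0]]'

```text
time_s: 31.05
eef_pos: [569.5, -217.6, 67.0]
ee_rot: [0.0, 0.73, 0.683, 0.0]
force: [-5.0, 2.2, 8.7]
grip_width: 0.238
grip_force: 40.2
```

Emit:
servo_tool --deltas '[[[0,0,0],[0,0,0],0.3],[[0,0,0],[0,0,0],0.33],[[0,0,0],[0,0,0],0.33],[[0,0,-0.1],[0,0,0],0.33],[[0,0,-0.2],[0,0,0],0.33],[[0,0,-0.2],[0,0,0],0.33],[[0,0,-0.2],[0,0,0],0.33],[[0,0,0],[0,0,0],0.33]]'

```text
time_s: 31.85
eef_pos: [571.1, -218.4, 211.5]
ee_rot: [0.005, 0.73, 0.683, 0.001]
force: [0.9, -0.7, 0.3]
grip_width: 0.332
grip_force: 0.0
```

```bash
python3 -c "
from h import *
im,s=snap('wrist','w16');print(s['eef_pos'],s['time_s'])
knob(im,s,(568.3,-256),84);knob(im,s,(569.6,-216),84)
print('pred home bolts z-9',w2px('wrist',[[568.3,-256,75],[569.6,-216,75]],s).round(1))
g=cv2.cvtColor(im,cv2.COLOR_BGR2GRAY)
u=w2px('wrist',[[429.2,-231.3,110],[429.2,-231.3,113],[429.2,-231.3,64]],s);print('drift pred px top, +3mm, collar',u.round(1))
x0,y0=u[0].astype(int)
for r in range(y0-20,y0+40,3): print(r,*['%3d'%v for v in g[r,x0-24:x0+40:3]])
print(x0)
"
```

```text
[ 571.11332515 -218.42624768  211.51548516] 31.85
knob [316, 189, 38, 45, 703] [332.  214.1] pred [326.8 220.3] world centroid z-9 [ 574.3 -249.7   75. ]
knob [316, 189, 38, 45, 703] [332.  214.1] pred [325.4 184.1] world centroid z-9 [ 574.3 -249.7   75. ]
pred home bolts z-9 [[326.8 219.9]
 [325.4 183.8]]
drift pred px top, +3mm, collar [[175.9 220.4]
 [174.3 221.7]
 [197.  203.4]]
200 152 152 155 153 152 154 153 154 153 154 152 156 133  34  43  45  42  46  72  59  65  68
203 152 152 150 152 152 153 155 152 154 154 156  95  35  36  47  45  41  42  63  66  81  70
206 151 153 152 152 154 152 154 152 153 161  24  41  44  44  43  43  43  36  50  87  86 136
209 153 152 154 152 152 154 154 154 165  41  48  44  41  42  39  39  39  36  93  70 140 132
212 154 153 154 153 153 153 156  99  60  53  41  48  40  40  37  40  31  93  85 148 136 138
215 154 153 153 153 152 155 122 126 130 136 148  36  39  39  40  23 139 130 130 124 127 127
218 153 153 153 154 154 154 128 125 129 131 137 141  33  40  41 132 127 126 125 131 128 132
221 152 154 152 154 151 152 128 128 129 129 125 133  30  50 132 132 1
[... 430 characters left out ...]
 152 154 152 153 152 155 153 154 153 154 156 153 155
239 152 154 153 155 153 154 153 155 153 152 153 152 152 152 154 154 153 152 154 151 152 152
242 151 150 152 152 155 155 154 154 153 154 153 154 154 152 154 152 153 154 154 152 155 153
245 153 154 152 149 153 151 153 153 153 154 152 152 153 152 152 155 153 153 154 154 154 152
248 152 152 153 153 155 153 154 152 155 151 154 152 152 153 154 153 154 153 153 152 153 152
251 154 152 153 154 152 153 154 153 153 154 154 153 151 154 152 152 153 152 152 152 155 154
254 154 153 152 154 151 153 153 152 153 153 154 154 154 152 152 155 152 152 152 155 152 154
257 153 153 154 152 153 155 153 152 152 152 153 154 153 153 155 151 152 152 152 152 153 155
175
```

```bash
python3 -c "
from h import *
im,s=ld('w16');g=cv2.cvtColor(im,cv2.COLOR_BGR2GRAY)
n,l,st,c=cv2.connectedComponentsWithStats((g<50).astype(np.uint8))
for i in range(1,n):
    if 200<st[i,4]<3000 and 280<c[i][0]<380 and 150<c[i][1]<250: print(st[i],c[i].round(1))
print(w2px('wrist',[[569.6,-216,84],[568.3,-256,84]],s).round(1))
for r in range(160,240,4): print(r,*['%3d'%v for v in g[r,300:354:3]])"
```

```text
[314 171  24  27 392] [326.4 184.5]
[317 206  22  27 465] [327.1 219.2]
[[325.4 186.4]
 [326.9 223.3]]
160  28  27  36  56  60  65  65  51  52  61  56  66  63  47  28  71  99 100
164  65  68  73  77  80  72  75  73  65  68  66  68  64  39  35  49 111 108
168  61  55  53  56  57  46  49  47  33  34  36  36  37  30  32  50 101 103
172 120 119 118 120 120 122 122  31  14  14  67  75  74  24  39  49  67  64
176 133 131 115 118 116 124  20  53  16  24   5  22  78  23  29  44  46  63
180 133 135 137 131 120  12  56  63  58  30  33  25  48  57  55  63  53  71
184 129 128 129 132 135  36  62  63  60  33  34  34  29  69  67  71  64  74
188 136 135 137 134 135  35  64  37  31  36  37  34  20  80  79  80  74  81
192  91  89  81 137  84  92  30  33  30  33  31  32  74  80  77  72  71  76
196  58  76  91  87  89  85  94  52  39  29  34  90  79  84  64  65  65  70
200  63  92  89  94  89  89  91  92  90  90  88  89  91  57  68  69  58  65
204  91  89  87  92  91  90  90  89  89  85  68  89  87  61  35  44  68  64
208  90  93  89  89  90  90  92  20  13  14  26  47  73  57  32  37 122 121
212  85  82  81  86  88  88   4  18  15  25  19  16  43  86  89  56 118 127
216 135 136 136  94  91  90   9  17  44  46  52  33  23  99 111 108 122 119
220 132 124  89  89  90  87  30  45  38  47  41  42  33 101 116 117 126 123
224 136  85  85  87  86  81  41  45  47  41  43  45  39 118 123 124 125 125
228 120 121 120 123 121 122  43  40  39  40  39  40  45 125 121 116 116 120
232 151 116 120 121 121 120 122 126  48  33  55 114 124 118 122 121 125 121
236 154 156 115 125 128 120 125 121 124 127 122 119 121 117 117 119 119 124
```

Both knobs are where they should be: centroids (326.4,184.5) and (327.1,219.2), against predicted (325.4,183.8) and (326.8,219.9).

```bash
python3 -c "
from rig import ctrl
print(ctrl.finish_job())"
```

```text
the job is handed in; nothing more can be done
None
```

I handed the job in at about 32 s of the 72 s limit, and the hand-in call returned no verdict: the plate is flat on the head, the drift pin is home in the single hole, and both knob bolts are home in the other two, all let go, by contact force and last-image positions within about 2 mm.

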